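Stack spacer, washer and bushing on a shaker's drive stud

ROBOT

A 6-joint arm with a two-finger parallel gripper is mounted at the origin on the work surface. World frame = base frame: x ahead of the robot, y to its left, z up, the work surface at z = 0. Lengths are in mm, angles in rad, forces in N, time in s.
With the tool pointing down it reaches from about 350 to 975 mm from the base axis. Payload 7.1 kg.
Tool frame: the origin (TCP) lies at the very end of the fingers, on their centre line; the grasp point (between the pads) lies 19 mm behind it; y points along the fingers, x is the direction in which the jaws open and shut, and the axes are right-handed (so a half turn about y gives the same grasp; the last joint's range is limited). The gripper opens to 88 mm and grips with 3 to 60 N. Pads are 20 mm wide; open, the fingers measure 115 mm over their backs; the gripper's body (75 mm by 178 mm) begins 61 mm behind the grasp point.
Start: joints at [-1.167, 0.423, 1.63, -0, 1.089, -0.019], TCP at [256.462, -569.94, 222.675] pointing down, gripper open.
Joint ranges: [-3, 3], [-0.9, 2.11], [0.09, 2.58], [-1.31, 4.45], [0.11, 2.69], [-2.54, 2.54]. Speed limits (rad/s): [2.39, 2.39, 3.01, 3.14, 3.14, 3.14].

INTERFACE

Orientations are given as a rotation vector (axis times angle).
In Python, from workcell import ctrl gives the robot as it stands. The module is installed in compiled form; this text tells all that it offers.
- The arm moves only by the tool carry_out, never from a script. Its arguments are lists of equal length, an entry for each row: "delta_pos": the shift along the tool's x, y, z in cm, a list of three; "rotation": the turn, a rotation vector about the tool's x, y, z in rad, a list of three. In form: {"delta_pos": [[dx, dy, dz], ...], "rotation": [[wx, wy, wz], ...]}. A call has 1 to 12 rows; each row is the pose to reach, as a shift and turn from the pose commanded when the call began, along the tool's axes at that moment; what a row does not reach only later rows make up. A row lasts 1/12 s, in which the tool goes at most 41.7 mm and 7.16 degrees, less where a joint would pass 70% of its speed; a pose out of reach is approached as far as the arm can. A call with a gripper value outside its range is refused whole. "hand" is the closure in counts, from 0 (fully open) to 255 (shut), set as the call begins (left out, the last holds). The fingers move at their own pace and stop on an object; the grip force is fixed at half the most. Time passes only in rows, so rows that repeat a pose let the fingers close. It gives the time, the measured TCP pose, the force and the opening at its end, in the units of the state.
- ctrl.get_obs(): the state, without advancing time (a new reading comes with each control period).
- ctrl.get_image(name): name is "scene" or "top" or "wrist"; returns the picture (420x560x3 uint8, red, green, blue); there is no depth.
- ctrl.camera_info(name): a dict with "fov_y" (degrees; the focal length in pixels is half the picture's height over the tangent of half this angle, whatever the lens; pixels are square), "cx", "cy" (the principal point, pixels), "R" (3x3) and "t" (3): a world point X has camera coordinates R X + t; the wrist camera has in their place "T_tool_cam" (4x4, takes a point from camera to tool coordinates, whose origin is the TCP and whose axes are the tool frame's). Camera axes: x right, y down, z forward; pixel columns grow to the right and rows downward; lengths in mm; the calibration is good to about 2 mm. A picture is of the moment at which its call begins: read the wrist's pose just before it. camera_info takes no time and is no camera call.
- ctrl.close_job(): hands the job in, once; it reports no verdict.
The state is a dict: "t": time; "qpos": joint angles; "qvel": joint speeds; "joint_torque": joint torques, N m; "ee_pos": TCP position; "orientation": TCP orientation; "ft_force": force on the tool from outside, world axes, zero at the start; "moment": the same for the moment, N m; "width": finger opening in mm.
Only numpy, scipy, OpenCV 4.12 (cv2) and the standard library are available. Lean on these libraries where they do the work, as an engineer would, in place of code of your own. Each camera call takes 0.05 s, during which the arm holds its last target.

TASK

The bench shaker stands opened for service with its bare drive stud sticking up. Thread the three steel parts from the mat over the stud and let each go once it rests fully home: first the plain spacer, then the flat washer, then the flanged bushing with its flange down, so that they lie flush on one another. The stud is spring-mounted, so feel for it gently and never lean on it hard, lower the parts rather than dropping them down the stud, and leave the bottle, screwdriver and tip box where they are.

Things in the scene. Friction and masses are not known exactly. Their poses are not given: they have to be found in the camera images.
- drive_axis (a point): Point on the vertical turning axis of the shaker's drive, at the height of the stud's shoulder top, 64 mm above the bench; z up. The shoulder is a round flange 32 mm wide, 5 mm thick, on which the stack rests. NOTE: the stud and shoulder are eccentric: their centre line is 5 mm from this axis, in a direction that differs from start to start and is not measured: find it by feel or by eye.
- stud_tip_level (a point): Point on the same turning axis (not on the stud's centre line) at the height of the stud's tip, 52 mm above the shoulder. The stud is a bare upright steel pin, 12 mm in diameter; its top 3 mm taper to 8 mm. A ring pressed lightly on the tip and moved sideways lets the stud spring up into its bore, and the force drop, when they come in line.
- spacer_mid (a point): Centre (half-way up, on the bore axis) of the spacer: plain steel tube, 26 mm outside diameter, 14 mm bore, 20 mm high, standing upright on the 2 mm thick mat; z along the bore. 59 g or so.
- washer_mid (a point): Centre (half-way up, on the bore axis) of the washer: flat steel ring, 36 mm outside diameter, 14 mm bore, 6 mm thick, lying flat on the mat; z along the bore. 41 g or so.
- bushing_mid (a point): Centre (half-way up, on the bore axis) of the flanged bushing: steel, 22 mm high in all, 14 mm bore; the lowest 5 mm is a flange of 32 mm diameter, above it a sleeve of 22 mm diameter and 17 mm height; stands upright on the mat, flange down; z along the bore, away from the flange. 60 g or so.
- spacer: The spacer; origin at the centre of its underside.
- washer: The washer; origin at the centre of its underside.
- bushing: The flanged bushing; origin at the centre of its flange's underside.
- drive: Opened shaker, fixed: white box 180 (x) x 160 (y) x 45 mm high, origin under its centre on the turning axis. On top an 80 mm crank disc, held by a stiff brake, carries the stud. Stud and shoulder sink straight down on a spring when pressed: from about 3 N, then 1 N per mm, to a hard stop at 10 mm (13 N), and spring back. More than 22 N is too hard.
- reagent: Bystander: closed plastic bottle, 64 mm diameter, about 150 mm high; origin at the centre of its underside.
- driver: Bystander: screwdriver lying on the bench; origin under its middle.
- tipbox: Bystander: closed tip box 92 x 122 x 59 mm; origin at the centre of its underside.

How it is judged (in metres and radians):
On the way, in this order (a step that is already met when the one before it is completed fails the run):
1. the spacer is on the stud, resting on the shoulder and let go (horizontal distance between spacer_mid and drive_axis below 0.01 m and z of spacer_mid in the frame of drive_axis between 0.0075 and 0.0125 m and angle between spacer_mid's own z axis and vertical below 0.12 rad and contact force between the fingers and spacer below 0.1 N and linear speed of spacer below 0.02 m/s), for 0.2 s.
2. the washer is on the stud, flat on the spacer and let go (horizontal distance between each of spacer_mid, washer_mid and drive_axis below 0.01 m and z of spacer_mid in the frame of drive_axis between 0.0075 and 0.0125 m and angle between each of spacer_mid, washer_mid's own z axis and vertical below 0.12 rad and z of washer_mid in the frame of drive_axis between 0.0205 and 0.0255 m and contact force between the fingers and washer below 0.1 N and linear speed of washer below 0.02 m/s), for 0.2 s.
3. the bushing is on the stud, flange down on the washer and let go (horizontal distance between each of spacer_mid, washer_mid, bushing_mid and drive_axis below 0.01 m and z of spacer_mid in the frame of drive_axis between 0.0075 and 0.0125 m and angle between each of spacer_mid, washer_mid, bushing_mid's own z axis and vertical below 0.12 rad and z of washer_mid in the frame of drive_axis between 0.0205 and 0.0255 m and z of bushing_mid in the frame of drive_axis between 0.0345 and 0.0395 m and contact force between the fingers and bushing below 0.1 N and linear speed of bushing below 0.02 m/s), for 0.2 s.
At the end, for the whole second after the job is handed in: Spacer, washer and bushing are threaded on the stud in this order from the bottom, each fully home (centres 10, 23 and 37 mm above the shoulder, within 2.5 mm, and within 10 mm of the drive's axis sideways, tilted less than 0.12 rad), flange down, released and at rest (all of step 3 and contact force between the fingers and spacer below 0.1 N and linear speed of each of spacer, washer below 0.02 m/s and contact force between the fingers and washer below 0.1 N); the robot touches nothing.
It fails at once if the shaker or its stud is loaded with more than 22 N (contact force between drive and anything else above 22 N).
It fails at once if a part falls freely (faster than 0.4 m/s, out of the fingers) at the stud ((horizontal distance between spacer_mid and drive_axis below 0.02 m and linear speed of spacer above 0.4 m/s and contact force between the fingers and spacer below 0.1 N) or (horizontal distance between washer_mid and drive_axis below 0.02 m and linear speed of washer above 0.4 m/s and contact force between the fingers and washer below 0.1 N) or (horizontal distance between bushing_mid and drive_axis below 0.02 m and linear speed of bushing above 0.4 m/s and contact force between the fingers and bushing below 0.1 N)).
It fails at once if a bystander is moved more than 25 mm (distance of any of reagent, driver, tipbox from where it was at the start of the episode above 0.025 m).
It also fails if it takes over 72 s, if anything falls off the work surface, if the arm or the gripper's body presses on something with over 40 N, if the wrist force passes 120 N, or if a joint passes its speed limit or range.

## Working session

There is one attempt and no reset: what is moved stays moved. The work goes in short steps, Python scripts to look and compute and a tool call to move; the robot and the scene stay as the last step left them, time stands still between calls to the robot, and variables do not carry over. Pictures are saved under pics/ and viewed, and the job is handed in when it is done.

Besides the shell and the picture viewer there is one more tool, called after "Call:" as name(argument=value, ...) on one line, values as JSON. carry_out: Moves the arm, as the interface text tells. Its arguments: {"type":"object","properties":{"delta_pos":{"type":"array","items":{"type":"array","items":{"type":"number"}}},"rotation":{"type":"array","items":{"type":"array","items":{"type":"number"}}},"hand":{"type":"number"}},"required":["delta_pos","rotation"]}

```bash
mkdir -p pics; python3 - <<'E'
from workcell import ctrl
import cv2
o=ctrl.get_obs()
print({k:(v if isinstance(v,float) else [round(float(x),3) for x in v]) if hasattr(v,'__len__') else v for k,v in o.items()})
for n in ["scene","top","wrist"]:
    im=ctrl.get_image(n); cv2.imwrite(f"pics/{n}0.png",im[:,:,::-1])
    print(n,ctrl.camera_info(n))
E
```

```text
{'t': 0.0, 'qpos': [-1.167, 0.424, 1.631, 0.0, 1.089, -0.019], 'qvel': [-0.0, 0.002, -0.001, 0.0, 0.001, 0.0], 'joint_torque': [0.005, -54.46, -27.366, 0.064, 0.023, -0.0], 'ee_pos': [256.26, -569.437, 221.897], 'orientation': [-1.379, 0.893, -0.891], 'ft_force': [0.324, -0.136, -0.037], 'moment': [0.023, -0.025, 0.062], 'width': 87.80109519178139}
scene {'fov_y': 46.35303994396283, 'cx': 281.9454620306696, 'cy': 206.37153448407625, 'R': array([[ 0.20130122,  0.97932552, -0.0199838 ],
       [ 0.50674887, -0.12157847, -0.85347774],
       [-0.83826213,  0.16167934, -0.52074599]]), 't': array([ -74.2593731 , -206.75951423, 1786.56477971])}
top {'fov_y': 54.798629537077844, 'cx': 285.0222533882077, 'cy': 203.38662447738372, 'R': array([[-0.01746058, -0.99982694,  0.00642084],
       [-0.98178346,  0.01592958, -0.18933433],
       [ 0.18919928, -0.00960977, -0.98189169]]), 't': array([ -40.81369701,  590.07906722, 1132.62677516])}
wrist {'fov_y': 60.44132021577913, 'cx': 275.8859452864708, 'cy': 210.35321376884775, 'T_tool_cam': array([[ 9.99999985e-01,  1.39635099e-04,  1.05680700e-04,
        -2.86376218e-01],
       [-5.94698773e-05, -2.96829674e-01,  9.54930438e-01,
        -1.61958896e+02],
       [ 1.64710974e-04, -9.54930430e-01, -2.96829661e-01,
         8.07071769e+01],
       [ 0.00000000e+00,  0.00000000e+00,  0.00000000e+00,
         1.00000000e+00]])}
```

View pics/top0.png

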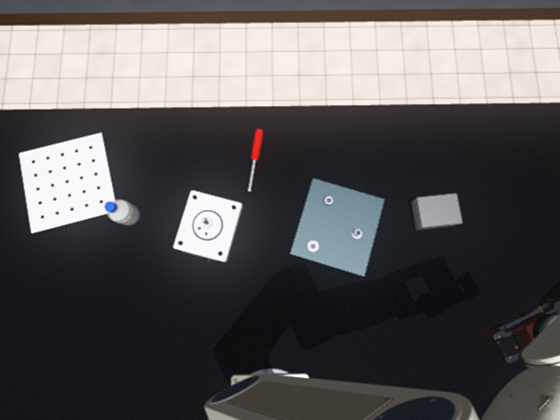

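View pics/scene0.png

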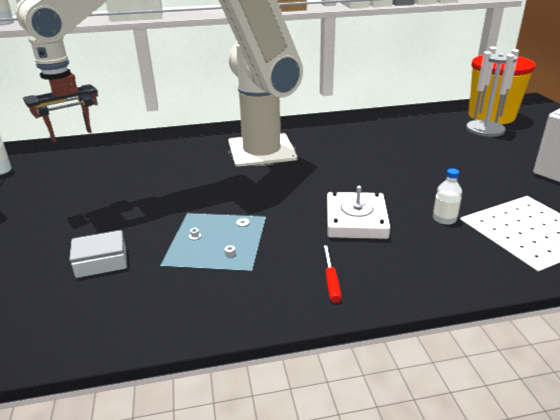

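View pics/wrist0.png

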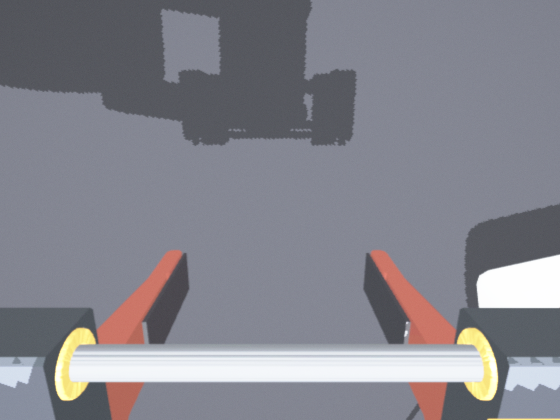

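```bash
python3 - <<'E'
import cv2
im=cv2.imread("pics/top0.png"); 
c=im[130:330,60:240]; cv2.imwrite("pics/top0a.png",cv2.resize(c,None,fx=3,fy=3,interpolation=cv2.INTER_CUBIC)[:600])
c=im[100:300,300:500]; cv2.imwrite("pics/top0b.png",cv2.resize(c,None,fx=3,fy=3,interpolation=cv2.INTER_CUBIC)[:600])
from scipy.spatial.transform import Rotation as R
print(R.from_rotvec([-1.379, 0.893, -0.891]).as_matrix().round(3))
E
```

```text
[[ 0.411 -0.     0.912]
 [-0.912  0.002  0.411]
 [-0.002 -1.     0.   ]]
```

View pics/top0b.png

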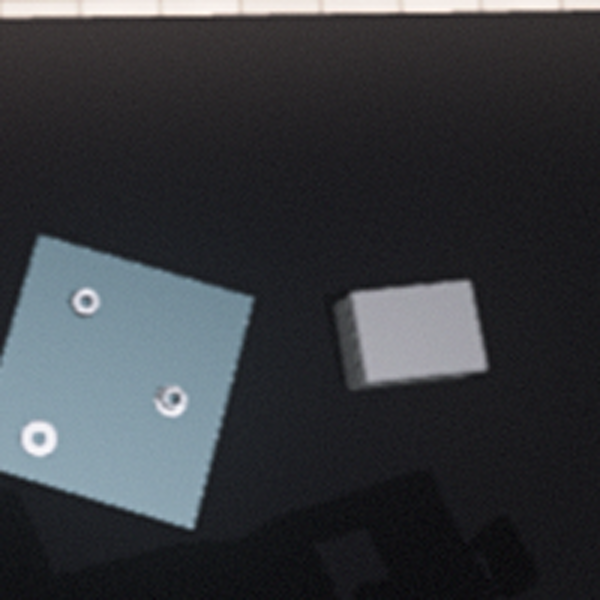

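View pics/top0a.png

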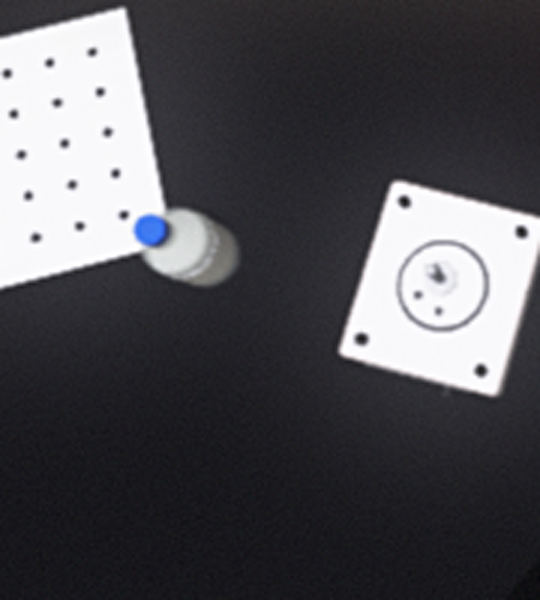

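```bash
cat > h.py <<'E'
import numpy as np, cv2
from workcell import ctrl
from scipy.spatial.transform import Rotation as Ro
def cam(n,obs=None):
    i=ctrl.camera_info(n); f=210/np.tan(np.radians(i['fov_y'])/2)
    if 'R' in i: R,t=np.array(i['R']),np.array(i['t'])
    else:
        T=np.array(i['T_tool_cam']); o=obs or ctrl.get_obs()
        Rt=Ro.from_rotvec(o['orientation']).as_matrix()
        Rwc=Rt@T[:3,:3]; p=Rt@T[:3,3]+np.array(o['ee_pos']); R=Rwc.T; t=-R@p
    return f,i['cx'],i['cy'],R,t
def ray(c,uv,z):
    f,cx,cy,R,t=c; d=R.T@np.array([(uv[0]-cx)/f,(uv[1]-cy)/f,1]); p=-R.T@t
    return p+d*(z-p[2])/d[2]
def proj(c,X):
    f,cx,cy,R,t=c; q=R@np.array(X)+t; return np.array([f*q[0]/q[2]+cx,f*q[1]/q[2]+cy])
def crop(im,u0,v0,w,h,s,name):
    cv2.imwrite("pics/"+name,cv2.resize(im[v0:v0+h,u0:u0+w,::-1] ,None,fx=s,fy=s,interpolation=cv2.INTER_CUBIC))
def st():
    o=ctrl.get_obs(); print("t",round(o['t'],2),"p",np.round(o['ee_pos'],1),"F",np.round(o['ft_force'],2),"M",np.round(o['moment'],2),"w",round(o['width'],2)); print("q",np.round(o['qpos'],3)); print(Ro.from_rotvec(o['orientation']).as_matrix().round(4)); return o
E
python3 - <<'E'
from h import *
c=cam("top")
for n,uv,z in [("spacer",(328.5,200.5),22),("washer",(313.3,245.5),8),("bushing",(357.5,233.5),24),("disc",(208,225),50),("box1",(187,192),45)]: print(n,ray(c,uv,z).round(1))
E
```

```text
spacer [ 602.7 -182.9   22. ]
washer [ 468.7 -133.8    8. ]
bushing [ 500.8 -265.3   24. ]
disc [530. 175.  50.]
box1 [630.8 240.2  45. ]
```

Call:
carry_out(delta_pos=[[-3, 0, 6], [-6, 1, 12], [-9, 3, 20], [-12, 5, 27], [-15, 7, 34], [-18, 9, 41], [-20, 11, 45], [-21, 11.2, 47.5], [-21, 11.2, 47.5], [-21, 11.2, 47.5], [-21, 11.2, 47.5], [-21, 11.2, 47.5]], rotation=[[0, 0.05, 0], [0, 0.1, 0], [0, 0.15, 0], [0, 0.2, 0], [0, 0.25, 0], [0, 0.3, 0], [0, 0.35, 0], [0, 0.4, 0], [0, 0.4233, 0], [0, 0.4233, 0], [0, 0.4233, 0], [0, 0.4233, 0]])

```text
t: 1.15
ee_pos: [583.0, -205.3, 118.2]
orientation: [-1.209, 1.21, -1.209]
ft_force: [0.0, -0.5, 0.7]
width: 87.7
```

```bash
python3 - <<'E'
from h import *
st()
im=ctrl.get_image("wrist"); cv2.imwrite("pics/w1.png",im[:,:,::-1])
E
```

```text
t 1.15 p [ 583.  -205.3  118.2] F [ 0.02 -0.45  0.73] M [ 0. -0.  0.] w 87.67
q [-0.358  0.544  1.711  0.     0.887  1.213]
[[-5.e-04 -4.e-04  1.e+00]
 [-1.e+00  2.e-04 -5.e-04]
 [-2.e-04 -1.e+00 -4.e-04]]
```

View pics/w1.png

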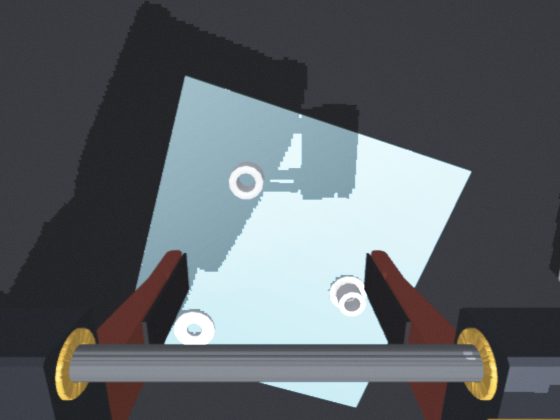

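```bash
python3 - <<'E'
from h import *
im=cv2.imread("pics/w1.png")[:,:,::-1]
crop(im,206,142,80,80,7,"w1s.png")
crop(im,154,270,80,80,7,"w1w.png")
crop(im,310,260,80,80,7,"w1b.png")
c=cam("wrist",None)
o=ctrl.get_obs(); print(o['ee_pos'])
# use pose at the picture
c=cam("wrist",{'ee_pos':[583.0,-205.3,118.2],'orientation':Ro.from_matrix([[-5e-4,-4e-4,1],[-1,2e-4,-5e-4],[-2e-4,-1,-4e-4]]).as_rotvec()})
for n,uv,z in [("spacer",(246,182),22),("washer",(194.5,328),8),("bushing",(352,304),24),("bfl",(348,296),7)]: print(n,ray(c,uv,z).round(1))
E
```

```text
[ 586.65522092 -200.33265547  116.54627137]
spacer [ 605.2 -183.6   22. ]
washer [ 470.7 -133.9    8. ]
bushing [ 504.6 -267.1   24. ]
bfl [ 501.9 -267.3    7. ]
```

View pics/w1s.png

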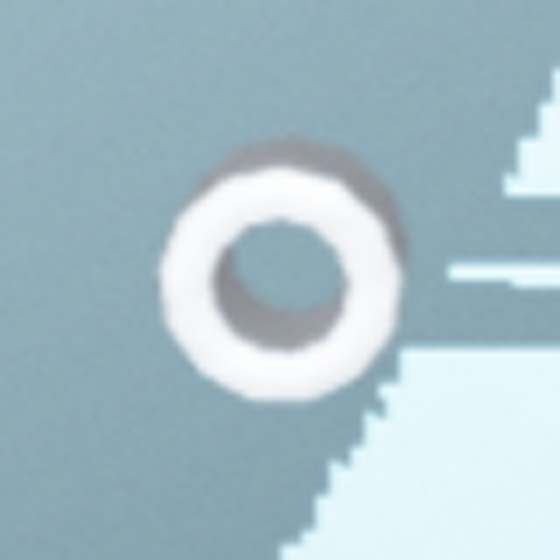

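View pics/w1w.png

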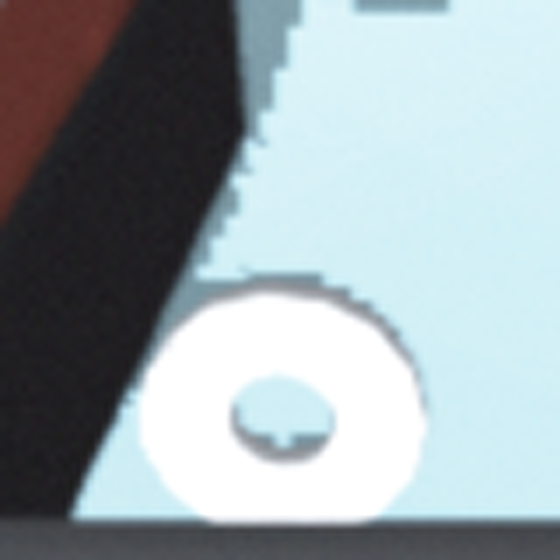

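View pics/w1b.png

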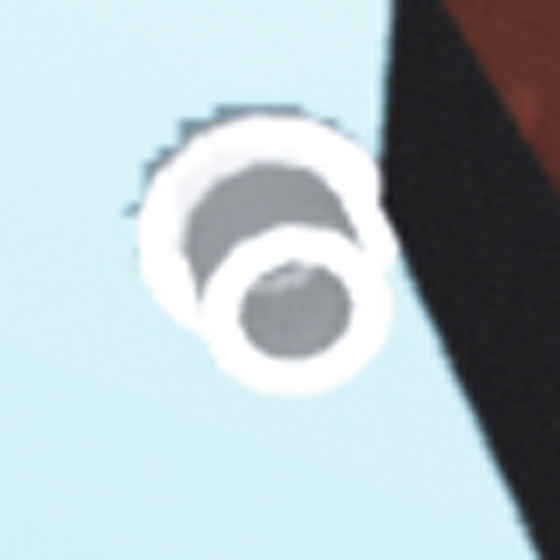

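Call:
carry_out(delta_pos=[[0, 0, 0], [0, 0, 0], [0, 0, 0]], rotation=[[0, 0, 0], [0, 0, 0], [0, 0, 0]])

```text
t: 1.45
ee_pos: [581.4, -207.7, 118.9]
orientation: [-1.209, 1.21, -1.21]
ft_force: [0.2, 0.3, -0.7]
width: 87.9
```

```bash
python3 - <<'E'
from h import *
st()
E
```

```text
t 1.45 p [ 581.4 -207.7  118.9] F [ 0.24  0.3  -0.73] M [ 0.06 -0.05 -0.02] w 87.93
q [-0.362  0.542  1.713 -0.     0.888  1.21 ]
[[-9.e-04 -6.e-04  1.e+00]
 [-1.e+00 -0.e+00 -9.e-04]
 [ 0.e+00 -1.e+00 -6.e-04]]
```

Call:
carry_out(delta_pos=[[-1.2, 0, 1.2], [-2.43, 1, 2.36], [-2.43, 3, 2.36], [-2.43, 6, 2.36], [-2.43, 8.5, 2.36], [-2.43, 10.2, 2.36], [-2.43, 11, 2.36], [-2.43, 11.4, 2.36], [-2.43, 11.4, 2.36], [-2.43, 11.4, 2.36]], rotation=[[0, 0, 0], [0, 0, 0], [0, 0, 0], [0, 0, 0], [0, 0, 0], [0, 0, 0], [0, 0, 0], [0, 0, 0], [0, 0, 0], [0, 0, 0]])

```text
t: 2.28
ee_pos: [606.5, -183.0, 5.6]
orientation: [-1.208, 1.209, -1.211]
ft_force: [-0.2, -0.7, -0.3]
width: 88.0
```

```bash
python3 - <<'E'
from h import *
st()
im=ctrl.get_image("wrist"); cv2.imwrite("pics/w2.png",im[:,:,::-1])
E
```

```text
t 2.28 p [ 606.5 -183.     5.6] F [-0.18 -0.73 -0.32] M [ 0.03 -0.02  0.06] w 87.99
q [-0.312  0.728  1.701  0.     0.711  1.26 ]
[[-7.0e-04  1.3e-03  1.0e+00]
 [-1.0e+00 -4.0e-04 -7.0e-04]
 [ 4.0e-04 -1.0e+00  1.3e-03]]
```

View pics/w2.png

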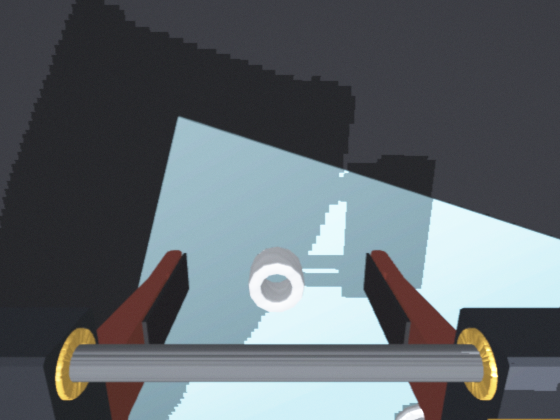

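Call:
carry_out(delta_pos=[[0, 0, 0], [0, 0, 0], [0, 0, 0], [0, 0, 0], [0, 0, 0], [0, 0, 0], [0, 0, 0], [0, 0, 0]], rotation=[[0, 0, 0], [0, 0, 0], [0, 0, 0], [0, 0, 0], [0, 0, 0], [0, 0, 0], [0, 0, 0], [0, 0, 0]], hand=255)

```text
t: 3.0
ee_pos: [605.7, -182.8, 4.8]
orientation: [-1.209, 1.21, -1.21]
ft_force: [0.4, 0.7, -0.0]
width: 38.0
```

```bash
python3 - <<'E'
from h import *
c=cam("wrist",{'ee_pos':[606.5,-183.0,5.6],'orientation':Ro.from_matrix([[0,0,1],[-1,0,0],[0,-1,0]]).as_rotvec()})
print(ray(c,(276,287),22))
o=st()
im=ctrl.get_image("wrist"); cv2.imwrite("pics/w3.png",im[:,:,::-1])
crop(im,200,220,150,110,5,"w3c.png")
E
```

```text
[ 605.61019375 -183.26762044   22.        ]
t 3.0 p [ 605.7 -182.8    4.8] F [ 0.44  0.74 -0.  ] M [ 0.01 -0.    0.02] w 38.03
q [-0.312  0.729  1.702  0.     0.711  1.259]
[[-5.e-04 -1.e-04  1.e+00]
 [-1.e+00  0.e+00 -5.e-04]
 [-0.e+00 -1.e+00 -1.e-04]]
```

View pics/w3c.png

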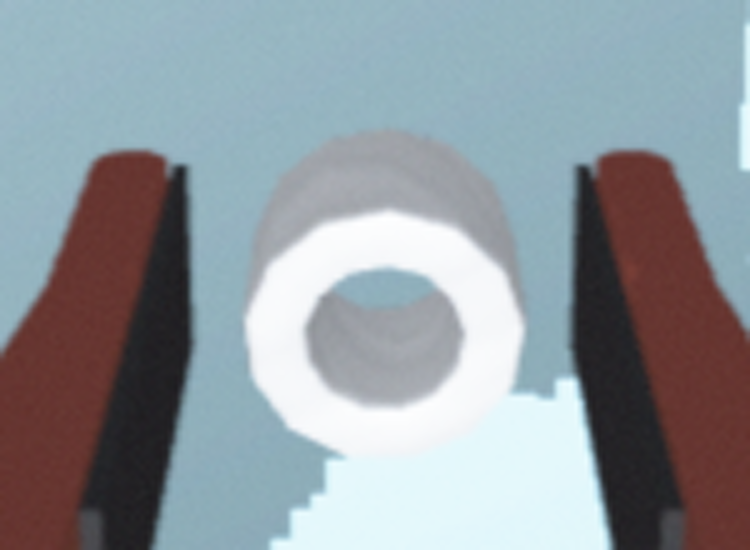

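Call:
carry_out(delta_pos=[[0, 0, 0], [0, 0, 0], [0, 0, 0], [0, 0, 0], [0, -1, 0], [0, -3, 0], [0, -6, 0], [0, -9, 0], [0, -12, 0], [0, -12, 0], [0, -12, 0]], rotation=[[0, 0, 0], [0, 0, 0], [0, 0, 0], [0, 0, 0], [0, 0, 0], [0, 0, 0], [0, 0, 0], [0, 0, 0], [0, 0, 0], [0, 0, 0], [0, 0, 0]])

```text
t: 3.97
ee_pos: [607.0, -183.2, 127.5]
orientation: [-1.207, 1.206, -1.213]
ft_force: [-0.3, -0.4, -1.6]
width: 25.6
```

```bash
python3 - <<'E'
from h import *
o=st()
im=ctrl.get_image("wrist"); cv2.imwrite("pics/w4.png",im[:,:,::-1])
crop(im,200,220,150,110,5,"w4c.png")
E
```

```text
t 3.97 p [ 607.  -183.2  127.5] F [-0.29 -0.42 -1.55] M [-0.02  0.   -0.02] w 25.64
q [-0.312  0.549  1.673 -0.     0.915  1.259]
[[-5.0e-04  4.3e-03  1.0e+00]
 [-1.0e+00 -1.4e-03 -5.0e-04]
 [ 1.4e-03 -1.0e+00  4.3e-03]]
```

View pics/w4c.png

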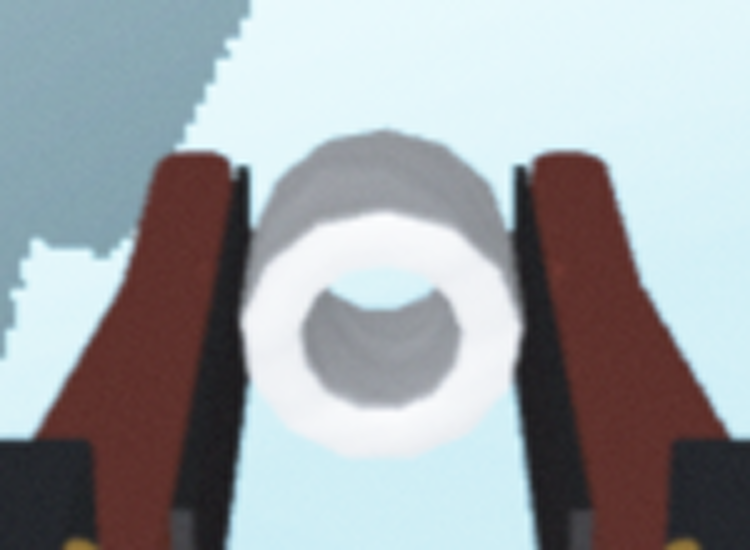

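```bash
python3 - <<'E'
from h import *
c=cam("top")
print("tip top", ray(c,(60+434/3,130+268/3),116), "disc",ray(c,(60+443/3,130+286/3),50), "boxcorners",[ray(c,(60+u/3,130+v/3),45).round(0)[:2] for u,v in [(392,182),(540,216),(500,397),(340,354)]])
im=cv2.imread("pics/top0.png")[:,:,::-1]; crop(im,185,200,45,45,12,"t0s.png")
im=cv2.imread("pics/scene0.png")[:,:,::-1]; crop(im,325,180,70,60,9,"s0s.png")
print("bottle",ray(c,(125,214),0))
f=210/np.tan(np.radians(60.44132/2));i=ctrl.camera_info("wrist");T=np.array(i['T_tool_cam'])
def toolpt(uv,ty):
    d=T[:3,:3]@np.array([(uv[0]-i['cx'])/f,(uv[1]-i['cy'])/f,1]);p=T[:3,3]
    return p+d*(ty-p[1])/d[1]
print(toolpt((276.3,287),-17.2))
E
```

```text
tip top [536.6098239  172.45256491 116.        ] disc [529.02691732 175.97189186  50.        ] boxcorners [array([635., 229.]), array([598.,  82.]), array([421., 120.]), array([465., 275.])]
bottle [575.12002845 437.89828771   0.        ]
[  0.40213159 -17.2         -0.44231432]
```

View pics/t0s.png

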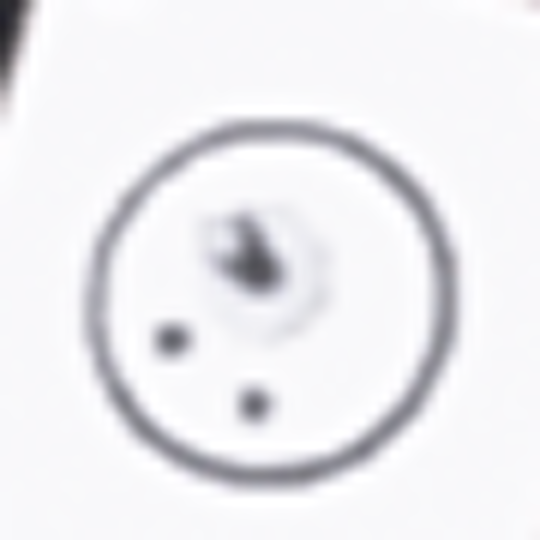

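View pics/s0s.png

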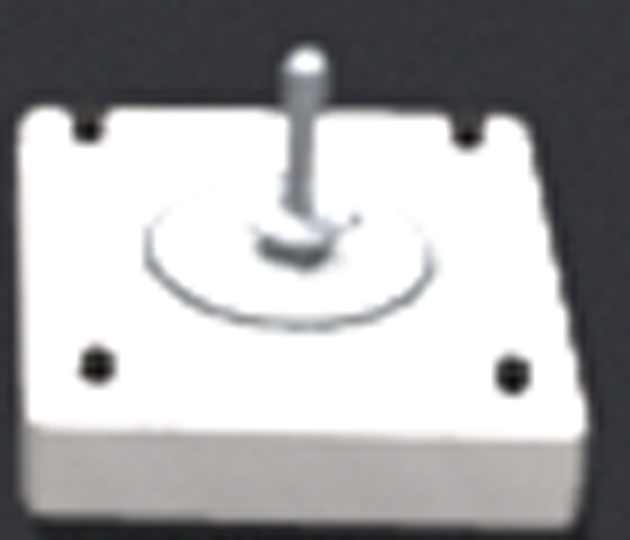

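Call:
carry_out(delta_pos=[[-3, 0, -1], [-6, 0, -2], [-9.5, 0, -3.2], [-13, 0, -4.4], [-16.5, 0, -5.6], [-20, 0, -6.8], [-23.5, 0, -8], [-27, 0, -9.1], [-30, 0.4, -10.2], [-33, 1, -11.2], [-35, 2, -12], [-35.9, 2.4, -12.1]], rotation=[[0, 0, 0], [0, 0, 0], [0, 0, 0], [0, 0, 0], [0, 0, 0], [0, 0, 0], [0, 0, 0], [0, 0, 0], [0, 0, 0], [0, 0, 0], [0, 0, 0], [0, 0, 0]])

```text
t: 5.02
ee_pos: [481.6, 177.9, 98.7]
orientation: [-1.215, 1.211, -1.206]
ft_force: [-0.5, -0.9, -1.4]
width: 25.6
```

Call:
carry_out(delta_pos=[[0, 0, 0], [0, 0, 0], [0, 0, 0]], rotation=[[0, 0, 0], [0, 0, 0], [0, 0, 0]])

```text
t: 5.27
ee_pos: [485.2, 175.3, 100.7]
orientation: [-1.209, 1.21, -1.21]
ft_force: [-0.3, 0.0, -0.4]
width: 25.5
```

```bash
python3 - <<'E'
from h import *
o=st()
im=ctrl.get_image("wrist"); cv2.imwrite("pics/w5.png",im[:,:,::-1])
crop(im,200,120,150,120,5,"w5c.png")
E
```

```text
t 5.27 p [485.2 175.3 100.7] F [-0.34  0.02 -0.43] M [ 0.04 -0.01 -0.  ] w 25.5
q [ 0.324  0.449  1.948 -0.     0.744  1.896]
[[-1.2e-03 -5.0e-04  1.0e+00]
 [-1.0e+00 -4.0e-04 -1.2e-03]
 [ 4.0e-04 -1.0e+00 -5.0e-04]]
```

View pics/w5.png

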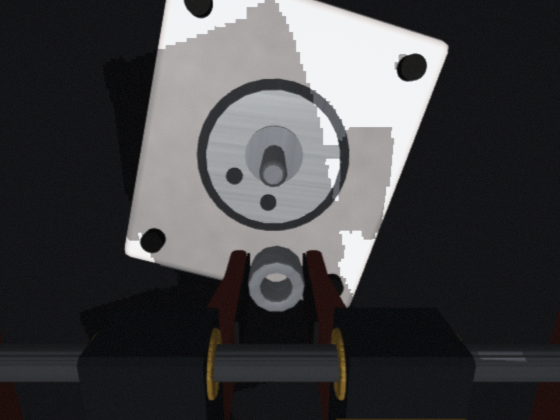

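View pics/w5c.png

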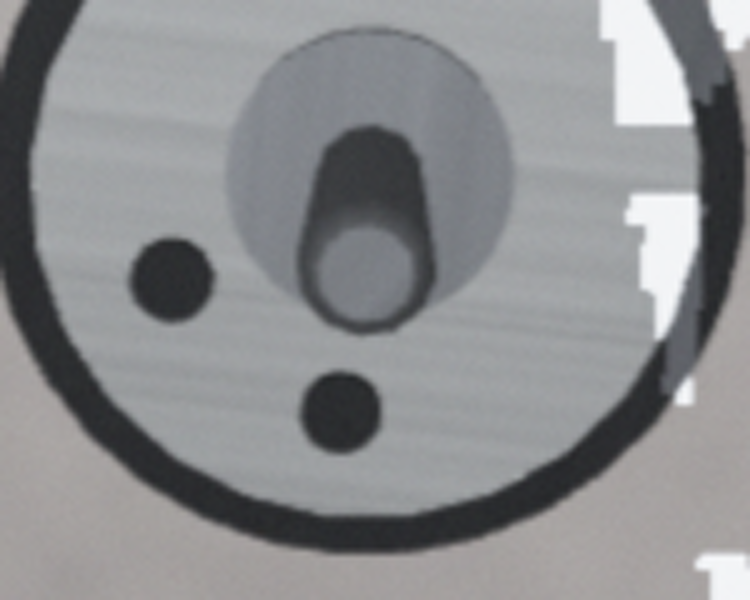

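```bash
cat >> h.py <<'E'
_i=ctrl.camera_info("wrist");_f=210/np.tan(np.radians(_i['fov_y']/2));_T=np.array(_i['T_tool_cam'])
def toolpt(uv,ty):
    d=_T[:3,:3]@np.array([(uv[0]-_i['cx'])/_f,(uv[1]-_i['cy'])/_f,1]);p=_T[:3,3]
    return p+d*(ty-p[1])/d[1]
E
python3 - <<'E'
from h import *
print(toolpt((273.2,174.8),100.7-116),toolpt((200+370/5,120+168/5),100.7-64), toolpt((276.3,287),-17.2),'disc',toolpt((273.5,155),100.7-50))
E
```

```text
[ -0.90103081 -15.3         50.49294872] [-0.81963665 36.7        51.63804142] [  0.40364435 -17.2         -0.44123773] disc [-1.18594275 50.7        48.76703349]
```

Call:
carry_out(delta_pos=[[0, -1, 0], [0, -2.4, 0], [0, -2.4, 2], [-0.13, -2.4, 4], [-0.13, -2.4, 5.09], [-0.13, -2.4, 5.09], [-0.13, -2.4, 5.09], [-0.13, -2.4, 5.09]], rotation=[[0, 0, 0], [0, 0, 0], [0, 0, 0], [0, 0, 0], [0, 0, 0], [0, 0, 0], [0, 0, 0], [0, 0, 0]])

```text
t: 5.98
ee_pos: [534.6, 177.0, 124.7]
orientation: [-1.21, 1.211, -1.21]
ft_force: [0.2, 0.3, -0.6]
width: 25.6
```

```bash
python3 - <<'E'
from h import *
o=st()
im=ctrl.get_image("wrist"); crop(im,200,220,150,110,5,"w6c.png")
E
```

```text
t 5.98 p [534.6 177.  124.7] F [ 0.25  0.26 -0.57] M [ 0.08  0.02 -0.05] w 25.58
q [0.299 0.467 1.833 0.    0.843 1.87 ]
[[-1.0e-03 -1.6e-03  1.0e+00]
 [-1.0e+00 -4.0e-04 -1.0e-03]
 [ 4.0e-04 -1.0e+00 -1.6e-03]]
```

View pics/w6c.png

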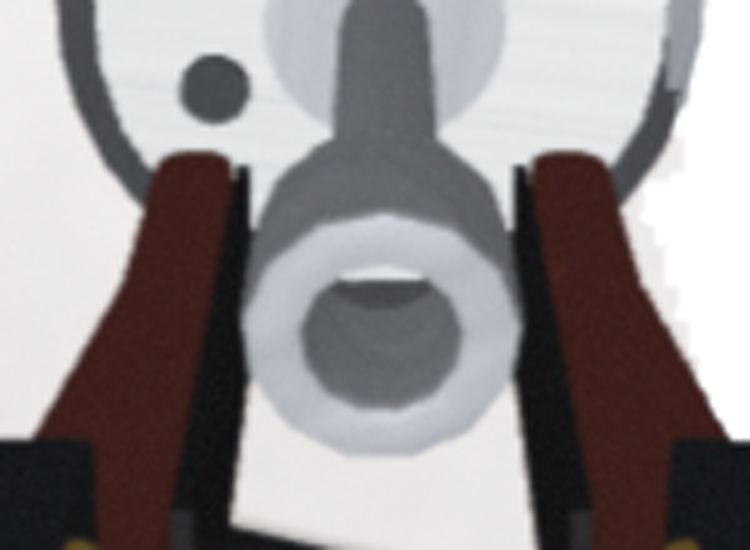

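Call:
carry_out(delta_pos=[[0.03, 0, 0], [0.03, 0.2, 0], [0.03, 0.4, 0], [0.03, 0.6, 0], [0.03, 0.7, 0], [0.03, 0.8, 0], [0.03, 0.9, 0], [0.03, 0.9, 0]], rotation=[[0, 0, 0], [0, 0, 0], [0, 0, 0], [0, 0, 0], [0, 0, 0], [0, 0, 0], [0, 0, 0], [0, 0, 0]])

```text
t: 6.7
ee_pos: [535.7, 177.2, 115.7]
orientation: [-1.209, 1.21, -1.209]
ft_force: [-0.4, -0.7, -1.2]
width: 25.2
```

```bash
python3 - <<'E'
from h import *
o=st()
im=ctrl.get_image("wrist"); crop(im,200,220,150,110,5,"w7c.png")
E
```

```text
t 6.7 p [535.7 177.2 115.7] F [-0.43 -0.66 -1.21] M [ 0.01 -0.1  -0.03] w 25.18
q [ 0.298  0.482  1.836 -0.     0.825  1.87 ]
[[-4.e-04 -1.e-04  1.e+00]
 [-1.e+00 -1.e-04 -4.e-04]
 [ 1.e-04 -1.e+00 -1.e-04]]
```

View pics/w7c.png

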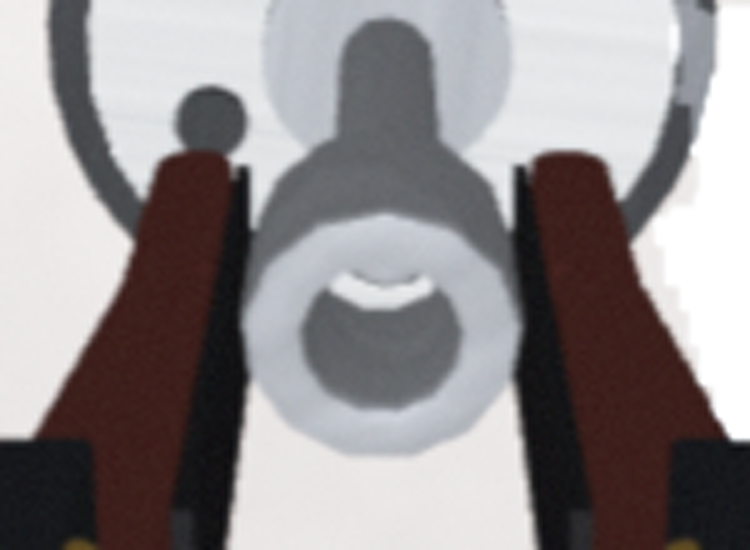

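Call:
carry_out(delta_pos=[[0.03, 0.1, 0], [0.03, 0.2, 0], [0.03, 0.3, 0], [0.03, 0.4, 0], [0.03, 0.5, 0], [0.03, 0.5, 0]], rotation=[[0, 0, 0], [0, 0, 0], [0, 0, 0], [0, 0, 0], [0, 0, 0], [0, 0, 0]])

```text
t: 7.25
ee_pos: [535.8, 176.9, 110.7]
orientation: [-1.209, 1.21, -1.21]
ft_force: [-0.0, 0.5, -0.5]
width: 25.3
```

```bash
python3 - <<'E'
from h import *
o=st()
im=ctrl.get_image("wrist"); crop(im,200,220,150,110,5,"w8c.png")
E
```

```text
t 7.25 p [535.8 176.9 110.7] F [-0.03  0.47 -0.54] M [ 0.06 -0.06 -0.02] w 25.32
q [ 0.298  0.489  1.838 -0.     0.814  1.869]
[[-5.e-04  0.e+00  1.e+00]
 [-1.e+00 -0.e+00 -5.e-04]
 [ 0.e+00 -1.e+00  0.e+00]]
```

View pics/w8c.png

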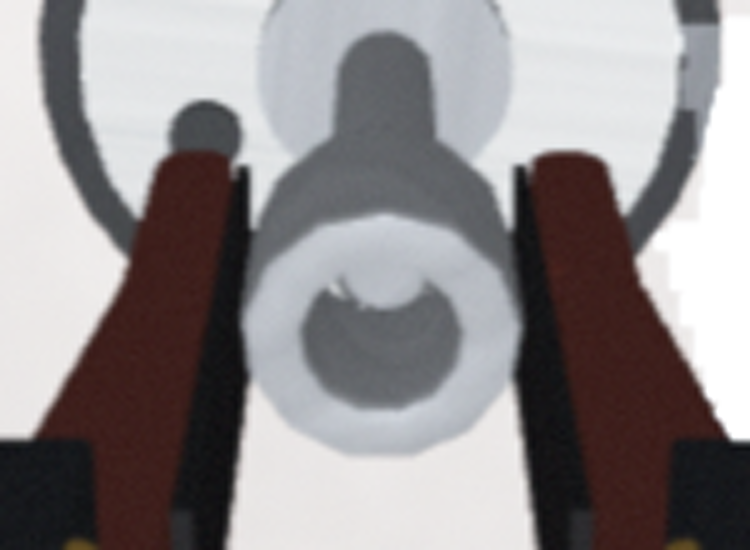

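Call:
carry_out(delta_pos=[[0, 0.3, 0], [0, 0.7, 0], [0, 1.1, 0], [0, 1.5, 0], [0, 1.9, 0], [0, 2.3, 0], [0, 2.7, 0], [0, 3.1, 0], [0, 3.5, 0], [0, 3.8, 0], [0, 3.9, 0], [0, 3.9, 0]], rotation=[[0, 0, 0], [0, 0, 0], [0, 0, 0], [0, 0, 0], [0, 0, 0], [0, 0, 0], [0, 0, 0], [0, 0, 0], [0, 0, 0], [0, 0, 0], [0, 0, 0], [0, 0, 0]])

```text
t: 8.3
ee_pos: [535.7, 176.9, 71.5]
orientation: [-1.209, 1.21, -1.21]
ft_force: [2.0, -0.1, -2.0]
width: 25.6
```

```bash
python3 - <<'E'
from h import *
o=st()
im=ctrl.get_image("wrist"); crop(im,200,220,150,110,5,"w9c.png")
E
```

```text
t 8.3 p [535.7 176.9  71.5] F [ 2.01 -0.08 -2.03] M [-0.07 -0.23 -0.03] w 25.61
q [ 0.298  0.552  1.852 -0.     0.739  1.869]
[[-5.e-04 -2.e-04  1.e+00]
 [-1.e+00 -1.e-04 -5.e-04]
 [ 1.e-04 -1.e+00 -2.e-04]]
```

View pics/w9c.png

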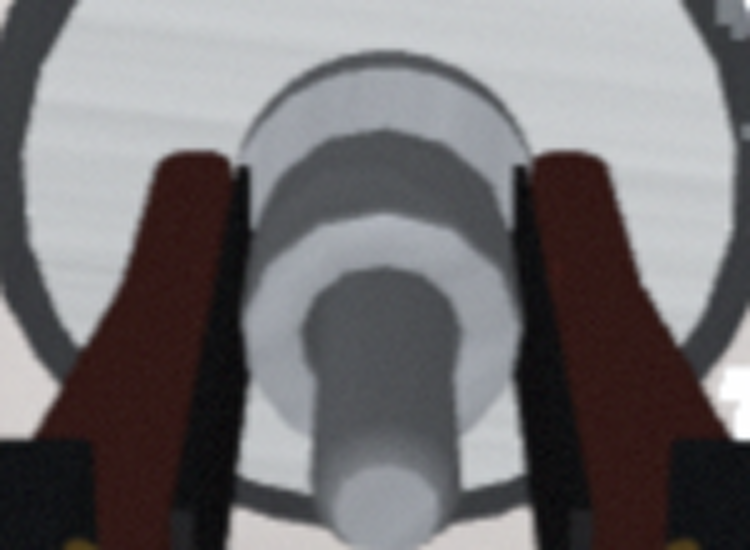

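Call:
carry_out(delta_pos=[[0, 0.1, 0.05], [0, 0.2, 0.05], [0, 0.3, 0.05], [0, 0.4, 0.05], [0, 0.45, 0.05], [0, 0.5, 0.05], [0, 0.5, 0.05]], rotation=[[0, 0, 0], [0, 0, 0], [0, 0, 0], [0, 0, 0], [0, 0, 0], [0, 0, 0], [0, 0, 0]])

```text
t: 8.93
ee_pos: [536.2, 176.9, 66.9]
orientation: [-1.209, 1.21, -1.209]
ft_force: [0.7, -0.7, -0.7]
width: 25.6
```

```bash
python3 - <<'E'
from h import *
o=st()
E
```

```text
t 8.93 p [536.2 176.9  66.9] F [ 0.75 -0.66 -0.71] M [ 0.06  0.02 -0.01] w 25.61
q [0.298 0.56  1.852 0.    0.73  1.869]
[[-5.e-04 -2.e-04  1.e+00]
 [-1.e+00 -0.e+00 -5.e-04]
 [ 0.e+00 -1.e+00 -2.e-04]]
```

Nearly home; feel for the shoulder.

Call:
carry_out(delta_pos=[[0, 0.05, 0.02], [0, 0.1, 0.02], [0, 0.1, 0.02], [0, 0.1, 0.02]], rotation=[[0, 0, 0], [0, 0, 0], [0, 0, 0], [0, 0, 0]])

```text
t: 9.27
ee_pos: [536.3, 176.9, 66.0]
orientation: [-1.209, 1.21, -1.209]
ft_force: [-2.0, 0.6, 3.8]
width: 25.6
```

```bash
python3 - <<'E'
from h import *
o=st()
E
```

```text
t 9.27 p [536.3 176.9  66. ] F [-1.99  0.57  3.77] M [0.02 0.43 0.01] w 25.59
q [0.298 0.561 1.852 0.    0.729 1.869]
[[-6.e-04 -3.e-04  1.e+00]
 [-1.e+00 -0.e+00 -6.e-04]
 [ 0.e+00 -1.e+00 -3.e-04]]
```

Call:
carry_out(delta_pos=[[0, 0, 0], [0, 0, 0], [0, 0, 0], [0, 0, 0], [0, 0, 0]], rotation=[[0, 0, 0], [0, 0, 0], [0, 0, 0], [0, 0, 0], [0, 0, 0]], hand=100)

```text
t: 9.68
ee_pos: [536.5, 176.9, 65.8]
orientation: [-1.209, 1.209, -1.21]
ft_force: [0.8, 0.3, 0.1]
width: 52.8
```

```bash
python3 - <<'E'
from h import *
o=st()
im=ctrl.get_image("wrist"); crop(im,200,220,150,110,5,"w10c.png")
E
```

```text
t 9.68 p [536.5 176.9  65.8] F [0.81 0.3  0.14] M [ 0.01 -0.    0.01] w 52.85
q [ 0.297  0.562  1.852 -0.     0.728  1.869]
[[-5.e-04  1.e-04  1.e+00]
 [-1.e+00  0.e+00 -5.e-04]
 [-0.e+00 -1.e+00  1.e-04]]
```

View pics/w10c.png

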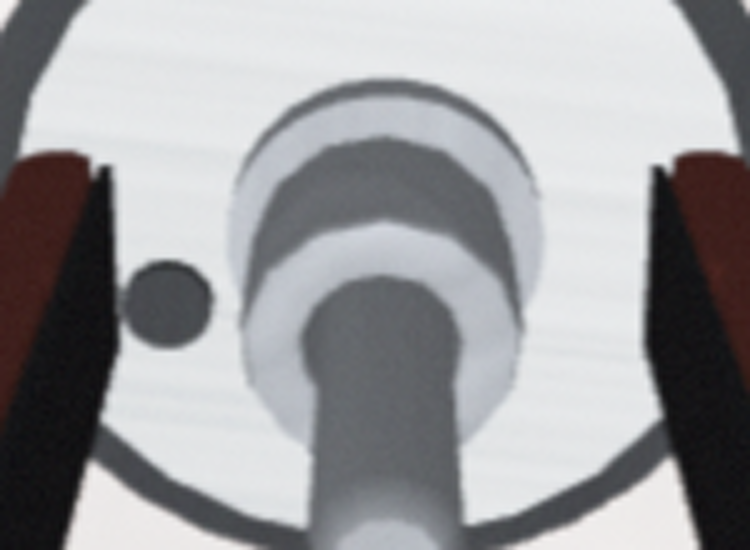

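Call:
carry_out(delta_pos=[[0, -2, 0], [0, -5, 0], [0, -7, 0], [3, -7, -0.6], [7, -7, -1.5], [11, -7, -2.4], [15, -6, -3.3], [19, -5, -4.2], [23, -4, -5.1], [27, -2, -6], [30, 0, -6.5], [31.1, 2, -6.6]], rotation=[[0, 0, 0], [0, 0, 0], [0, 0, 0], [0, 0, 0], [0, 0, 0], [0, 0, 0], [0, 0, 0], [0, 0, 0], [0, 0, 0], [0, 0, 0], [0, 0, 0], [0, 0, 0]])

```text
t: 10.73
ee_pos: [469.7, -137.7, 45.4]
orientation: [-1.207, 1.21, -1.213]
ft_force: [0.1, -0.7, -0.0]
width: 53.5
```

Call:
carry_out(delta_pos=[[0, 0, 0], [0, 0, 0], [0, 0, 0]], rotation=[[0, 0, 0], [0, 0, 0], [0, 0, 0]])

```text
t: 10.98
ee_pos: [470.7, -133.5, 46.4]
orientation: [-1.209, 1.209, -1.21]
ft_force: [-0.3, 0.3, 0.2]
width: 53.4
```

```bash
python3 - <<'E'
from h import *
o=st()
im=ctrl.get_image("wrist"); cv2.imwrite("pics/w11.png",im[:,:,::-1])
E
```

```text
t 10.98 p [ 470.7 -133.5   46.4] F [-0.34  0.27  0.19] M [-0.01 -0.    0.03] w 53.42
q [-0.301  0.522  2.023  0.     0.597  1.27 ]
[[-3.e-04  3.e-04  1.e+00]
 [-1.e+00  0.e+00 -3.e-04]
 [-0.e+00 -1.e+00  3.e-04]]
```

View pics/w11.png

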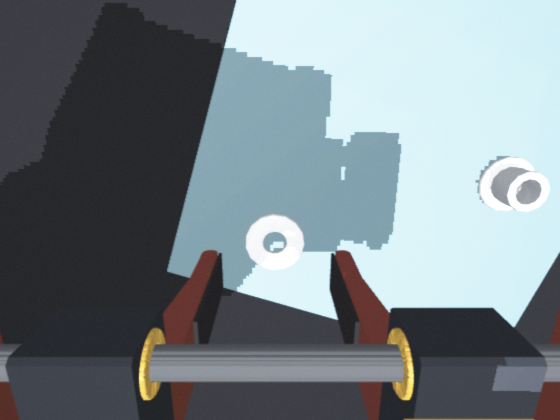

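```bash
python3 - <<'E'
from h import *
print(toolpt((275,241.5),38.4), toolpt((527,191),46.4-24))
E
```

```text
[-0.30573146 38.4        -1.09129859] [132.49796437  22.4         34.0778586 ]
```

Call:
carry_out(delta_pos=[[0, 1, -0.1], [0, 2.2, -0.1], [0, 3.4, -0.1], [0, 4, -0.1], [0, 4.2, -0.1], [0, 4.22, -0.1], [0, 4.22, -0.1]], rotation=[[0, 0, 0], [0, 0, 0], [0, 0, 0], [0, 0, 0], [0, 0, 0], [0, 0, 0], [0, 0, 0]])

```text
t: 11.62
ee_pos: [469.6, -133.8, 3.9]
orientation: [-1.209, 1.209, -1.209]
ft_force: [-0.4, 0.2, 0.5]
width: 53.6
```

Call:
carry_out(delta_pos=[[0, 0, 0], [0, 0, 0], [0, 0, 0], [0, 0, 0], [0, 0, 0], [0, 0, 0]], rotation=[[0, 0, 0], [0, 0, 0], [0, 0, 0], [0, 0, 0], [0, 0, 0], [0, 0, 0]], hand=255)

```text
t: 12.12
ee_pos: [469.6, -134.1, 4.0]
orientation: [-1.209, 1.209, -1.21]
ft_force: [-0.2, 0.1, 3.8]
width: 34.7
```

```bash
python3 - <<'E'
from h import *
o=st()
im=ctrl.get_image("wrist"); crop(im,200,220,150,110,5,"w12c.png")
E
```

```text
t 12.12 p [ 469.6 -134.1    4. ] F [-0.24  0.12  3.84] M [0.11 0.1  0.  ] w 34.74
q [-0.303  0.606  2.029  0.     0.506  1.269]
[[-6.e-04  7.e-04  1.e+00]
 [-1.e+00 -2.e-04 -6.e-04]
 [ 2.e-04 -1.e+00  7.e-04]]
```

View pics/w12c.png

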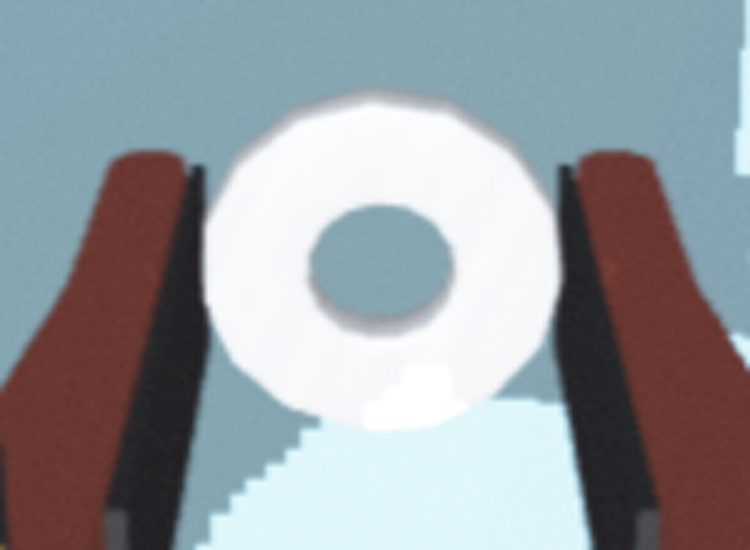

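Call:
carry_out(delta_pos=[[0, -0.5, 0], [0, -1.5, 0], [0, -4, 0], [0, -7, 0], [0, -10, 0], [0, -12.6, 0], [0, -12.6, 0], [0, -12.6, 0]], rotation=[[0, 0, 0], [0, 0, 0], [0, 0, 0], [0, 0, 0], [0, 0, 0], [0, 0, 0], [0, 0, 0], [0, 0, 0]])

```text
t: 12.83
ee_pos: [470.3, -134.4, 131.6]
orientation: [-1.207, 1.206, -1.212]
ft_force: [-0.7, 0.5, -0.9]
width: 34.4
```

```bash
python3 - <<'E'
from h import *
o=st()
im=ctrl.get_image("wrist"); crop(im,200,220,150,110,5,"w13c.png")
E
```

```text
t 12.83 p [ 470.3 -134.4  131.6] F [-0.71  0.5  -0.88] M [0.05 0.01 0.01] w 34.35
q [-0.303  0.362  1.994 -0.     0.781  1.269]
[[-5.0e-04  3.8e-03  1.0e+00]
 [-1.0e+00 -1.2e-03 -5.0e-04]
 [ 1.2e-03 -1.0e+00  3.8e-03]]
```

View pics/w13c.png

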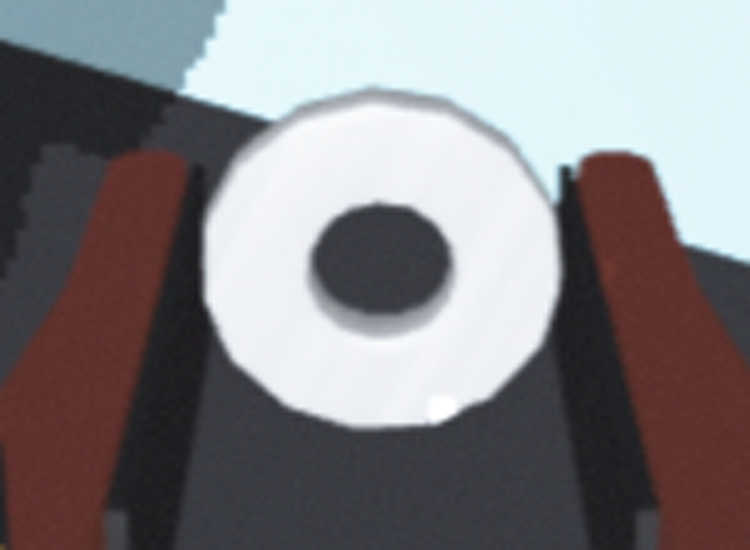

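```bash
python3 - <<'E'
from h import *
print(toolpt((276.3,273.6),-4),toolpt((276.4,273.0),-4))
st()
E
```

```text
[ 0.41895592 -4.         -0.54840389] [ 0.46729427 -4.         -0.22608816]
t 12.88 p [ 469.3 -134.   130.3] F [ 0.31 -0.02 -0.92] M [ 0.03  0.01 -0.01] w 34.41
q [-0.303  0.365  1.995  0.     0.781  1.269]
[[-5.0e-04  1.2e-03  1.0e+00]
 [-1.0e+00 -4.0e-04 -5.0e-04]
 [ 4.0e-04 -1.0e+00  1.2e-03]]
```

Call:
carry_out(delta_pos=[[-3, 0, 0.6], [-7, 0, 1.5], [-11, 0, 2.4], [-15, 0, 3.2], [-19, 0, 4.1], [-23, 0, 4.9], [-26.5, 0, 5.7], [-29.5, 0, 6.3], [-31.1, 0, 6.67], [-31.1, 0.3, 6.67], [-31.1, 0.5, 6.67], [-31.1, 0.5, 6.67]], rotation=[[0, 0, 0], [0, 0, 0], [0, 0, 0], [0, 0, 0], [0, 0, 0], [0, 0, 0], [0, 0, 0], [0, 0, 0], [0, 0, 0], [0, 0, 0], [0, 0, 0], [0, 0, 0]])

```text
t: 13.88
ee_pos: [534.6, 175.8, 122.9]
orientation: [-1.213, 1.212, -1.209]
ft_force: [-1.1, -0.4, -0.4]
width: 34.7
```

Call:
carry_out(delta_pos=[[0, 0, 0], [0, 0, 0]], rotation=[[0, 0, 0], [0, 0, 0]])

```text
t: 14.05
ee_pos: [535.7, 175.6, 124.3]
orientation: [-1.209, 1.211, -1.21]
ft_force: [0.2, -0.4, 0.6]
width: 34.8
```

```bash
python3 - <<'E'
from h import *
o=st()
im=ctrl.get_image("wrist"); crop(im,200,220,150,110,5,"w14c.png")
E
```

```text
t 14.05 p [535.7 175.6 124.3] F [ 0.25 -0.44  0.6 ] M [ 0.03  0.01 -0.02] w 34.76
q [ 0.296  0.468  1.832 -0.     0.842  1.869]
[[-2.0e-03 -1.1e-03  1.0e+00]
 [-1.0e+00 -4.0e-04 -2.0e-03]
 [ 4.0e-04 -1.0e+00 -1.1e-03]]
```

View pics/w14c.png

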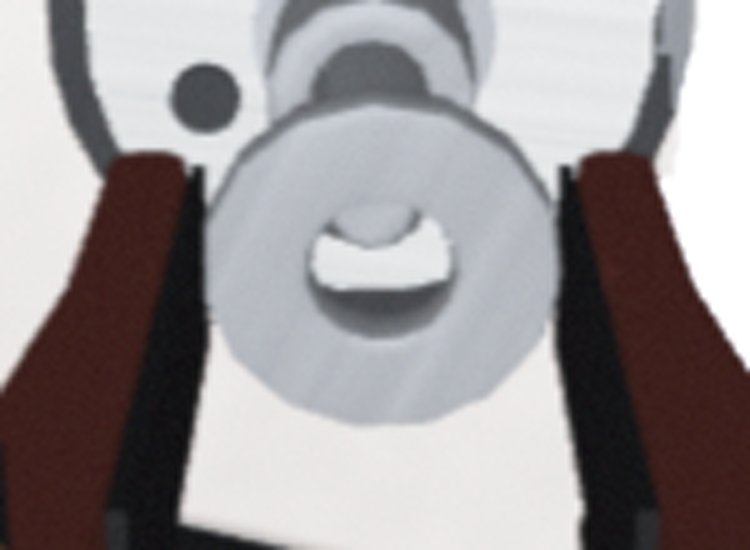

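Call:
carry_out(delta_pos=[[-0.1, 0, 0.05], [-0.1, 0.2, 0.05], [-0.1, 0.4, 0.05], [-0.1, 0.6, 0.05], [-0.1, 0.7, 0.05], [-0.1, 0.8, 0.05], [-0.1, 0.9, 0.05], [-0.1, 0.9, 0.05]], rotation=[[0, 0, 0], [0, 0, 0], [0, 0, 0], [0, 0, 0], [0, 0, 0], [0, 0, 0], [0, 0, 0], [0, 0, 0]])

```text
t: 14.77
ee_pos: [536.5, 177.9, 115.5]
orientation: [-1.209, 1.21, -1.209]
ft_force: [-0.3, 0.7, -1.1]
width: 34.7
```

```bash
python3 - <<'E'
from h import *
o=st()
im=ctrl.get_image("wrist"); crop(im,200,220,150,110,5,"w15c.png")
E
```

```text
t 14.77 p [536.5 177.9 115.5] F [-0.3   0.74 -1.15] M [ 0.   -0.01 -0.04] w 34.7
q [ 0.299  0.483  1.833 -0.     0.825  1.87 ]
[[-4.e-04 -3.e-04  1.e+00]
 [-1.e+00 -1.e-04 -4.e-04]
 [ 1.e-04 -1.e+00 -3.e-04]]
```

View pics/w15c.png

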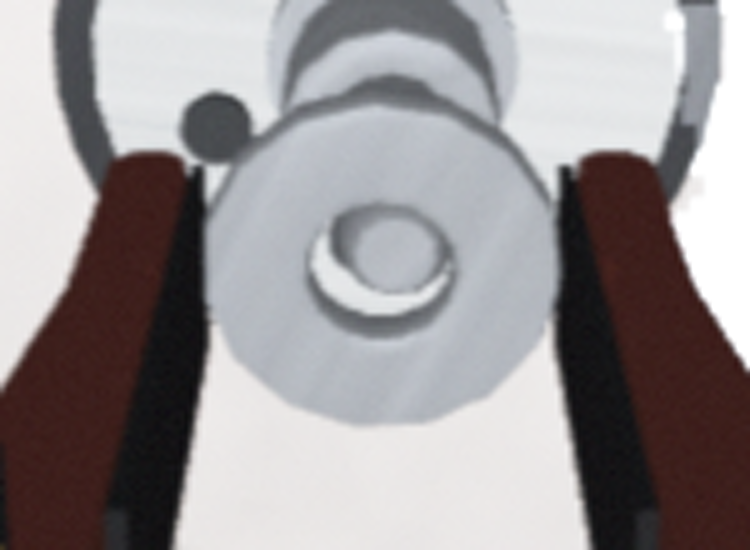

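```bash
python3 - <<'E'
from h import *
o=st(); z=o['ee_pos'][2]
print(toolpt((200+398/5,220+255/5),z-116),toolpt((276.3,273.6),-4))
E
```

```text
t 14.82 p [536.6 178.  115.6] F [-0.08 -0.6  -0.05] M [-0.01  0.04  0.01] w 34.88
q [0.299 0.483 1.833 0.    0.825 1.87 ]
[[-4.e-04 -2.e-04  1.e+00]
 [-1.e+00 -0.e+00 -4.e-04]
 [ 0.e+00 -1.e+00 -2.e-04]]
[ 2.05718848 -0.44219859 -0.95158331] [ 0.41886237 -4.         -0.54762317]
```

Shift +1.4 mm in tool x, −0.3 mm in z, then lower.

Call:
carry_out(delta_pos=[[0.07, 0, 0], [0.14, 0, -0.03], [0.14, 0.1, -0.03], [0.14, 0.2, -0.03], [0.14, 0.3, -0.03], [0.14, 0.4, -0.03], [0.14, 0.5, -0.03], [0.14, 0.5, -0.03]], rotation=[[0, 0, 0], [0, 0, 0], [0, 0, 0], [0, 0, 0], [0, 0, 0], [0, 0, 0], [0, 0, 0], [0, 0, 0]])

```text
t: 15.48
ee_pos: [536.2, 176.5, 110.4]
orientation: [-1.209, 1.21, -1.209]
ft_force: [-0.8, 0.6, -0.3]
width: 34.9
```

```bash
python3 - <<'E'
from h import *
o=st()
im=ctrl.get_image("wrist"); crop(im,200,220,150,110,5,"w16c.png")
E
```

```text
t 15.48 p [536.2 176.5 110.4] F [-0.75  0.63 -0.29] M [ 0.05  0.06 -0.03] w 34.85
q [0.297 0.49  1.837 0.    0.815 1.868]
[[-5.e-04 -4.e-04  1.e+00]
 [-1.e+00 -1.e-04 -5.e-04]
 [ 1.e-04 -1.e+00 -4.e-04]]
```

View pics/w16c.png

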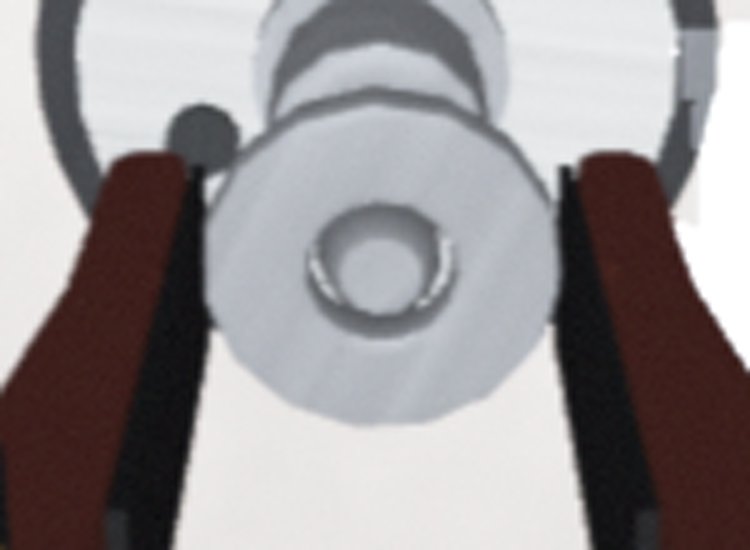

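Call:
carry_out(delta_pos=[[0, 0.3, 0], [0, 0.6, 0], [0, 1.0, 0], [0, 1.4, 0], [0, 1.8, 0], [0, 2.1, 0], [0, 2.2, 0], [0, 2.3, 0], [0, 2.35, 0], [0, 2.35, 0]], rotation=[[0, 0, 0], [0, 0, 0], [0, 0, 0], [0, 0, 0], [0, 0, 0], [0, 0, 0], [0, 0, 0], [0, 0, 0], [0, 0, 0], [0, 0, 0]])

```text
t: 16.37
ee_pos: [536.4, 176.6, 87.1]
orientation: [-1.209, 1.21, -1.21]
ft_force: [0.0, -0.3, -0.4]
width: 34.7
```

```bash
python3 - <<'E'
from h import *
o=st()
im=ctrl.get_image("wrist"); crop(im,200,220,150,110,5,"w17c.png")
E
```

```text
t 16.37 p [536.4 176.6  87.1] F [ 0.04 -0.35 -0.4 ] M [0.03 0.   0.02] w 34.73
q [0.297 0.527 1.846 0.    0.769 1.868]
[[-4.e-04  0.e+00  1.e+00]
 [-1.e+00  0.e+00 -4.e-04]
 [-0.e+00 -1.e+00  0.e+00]]
```

View pics/w17c.png

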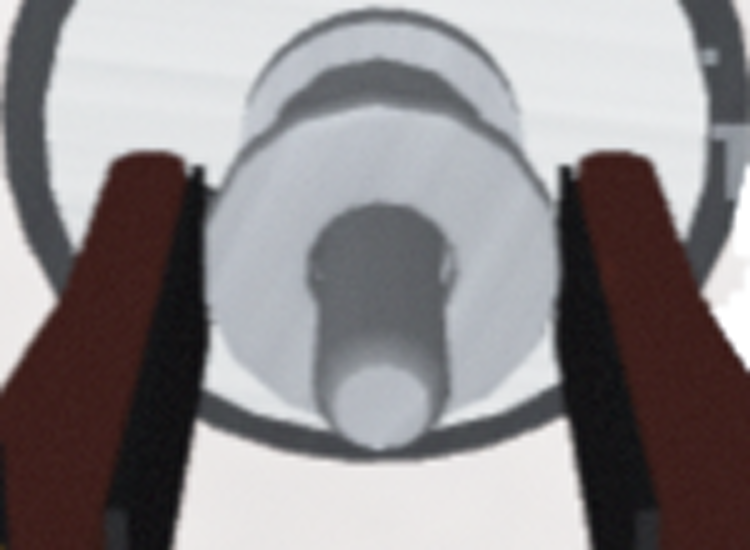

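Call:
carry_out(delta_pos=[[0, 0.05, 0], [0, 0.1, 0], [0, 0.15, 0], [0, 0.15, 0], [0, 0.15, 0]], rotation=[[0, 0, 0], [0, 0, 0], [0, 0, 0], [0, 0, 0], [0, 0, 0]])

```text
t: 16.83
ee_pos: [536.5, 176.6, 85.9]
orientation: [-1.209, 1.209, -1.21]
ft_force: [-0.1, 0.1, 2.7]
width: 34.4
```

```bash
python3 - <<'E'
from h import *
o=st()
E
```

```text
t 16.83 p [536.5 176.6  85.9] F [-0.1   0.06  2.65] M [ 0.    0.11 -0.02] w 34.42
q [ 0.297  0.529  1.846 -0.     0.766  1.868]
[[-5.e-04  3.e-04  1.e+00]
 [-1.e+00  1.e-04 -5.e-04]
 [-1.e-04 -1.e+00  3.e-04]]
```

Call:
carry_out(delta_pos=[[0, 0, 0], [0, 0, 0], [0, 0, 0], [0, 0, 0], [0, 0, 0]], rotation=[[0, 0, 0], [0, 0, 0], [0, 0, 0], [0, 0, 0], [0, 0, 0]], hand=90)

```text
t: 17.25
ee_pos: [536.3, 176.5, 85.6]
orientation: [-1.209, 1.21, -1.209]
ft_force: [0.5, -0.1, 0.3]
width: 56.4
```

```bash
python3 - <<'E'
from h import *
o=st()
im=ctrl.get_image("wrist"); crop(im,200,220,150,110,5,"w18c.png")
E
```

```text
t 17.25 p [536.3 176.5  85.6] F [ 0.54 -0.15  0.29] M [ 0.03  0.03 -0.01] w 56.44
q [ 0.297  0.529  1.847 -0.     0.766  1.868]
[[-4.e-04 -2.e-04  1.e+00]
 [-1.e+00 -1.e-04 -4.e-04]
 [ 1.e-04 -1.e+00 -2.e-04]]
```

View pics/w18c.png

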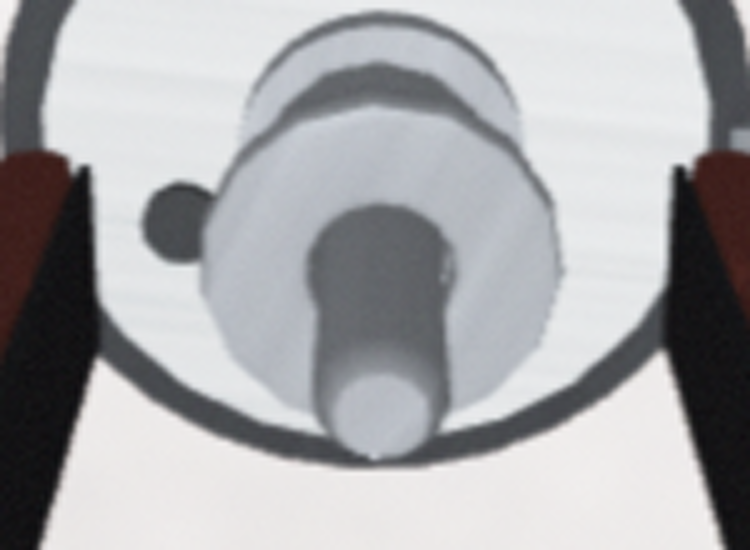

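Call:
carry_out(delta_pos=[[0, -2, 0], [0, -5, 0], [2, -5, -0.2], [6, -5, -0.5], [10, -5, -0.8], [14, -5, -1.1], [18, -4, -1.4], [22, -3, -1.7], [26, -2, -2], [30, -1, -2.3], [34, 0, -2.6], [38, 1, -2.9]], rotation=[[0, 0, 0], [0, 0, 0], [0, 0, 0], [0, 0, 0], [0, 0, 0], [0, 0, 0], [0, 0, 0], [0, 0, 0], [0, 0, 0], [0, 0, 0], [0, 0, 0], [0, 0, 0]])

```text
t: 18.3
ee_pos: [506.7, -205.4, 75.3]
orientation: [-1.209, 1.209, -1.21]
ft_force: [1.3, 0.5, -0.0]
width: 57.4
```

Call:
carry_out(delta_pos=[[3, 0.6, -0.2], [5.5, 1.2, -0.3], [6.3, 1.5, -0.3], [6.3, 1.5, -0.3], [6.3, 1.5, -0.3], [6.3, 1.5, -0.3]], rotation=[[0, 0, 0], [0, 0, 0], [0, 0, 0], [0, 0, 0], [0, 0, 0], [0, 0, 0]])

```text
t: 18.8
ee_pos: [504.1, -265.1, 60.8]
orientation: [-1.209, 1.209, -1.208]
ft_force: [0.4, 0.9, -0.6]
width: 56.5
```

```bash
python3 - <<'E'
from h import *
o=st()
im=ctrl.get_image("wrist"); cv2.imwrite("pics/w19.png",im[:,:,::-1])
E
```

```text
t 18.8 p [ 504.1 -265.1   60.8] F [ 0.41  0.85 -0.55] M [-0.   -0.02 -0.03] w 56.52
q [-0.505  0.575  1.842  0.     0.725  1.065]
[[ 4.e-04 -4.e-04  1.e+00]
 [-1.e+00  4.e-04  4.e-04]
 [-4.e-04 -1.e+00 -4.e-04]]
```

View pics/w19.png

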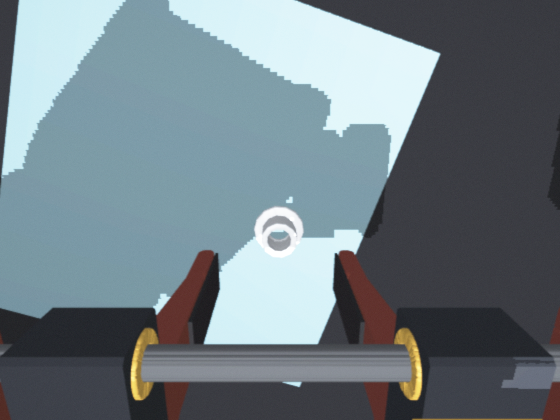

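```bash
python3 - <<'E'
from h import *
print(toolpt((279,239.5),60.8-24),toolpt((278.5,231.5),60.8-7))
E
```

```text
[ 2.06726808 36.8         0.83704204] [ 1.8948901 53.8       -0.5067814]
```

Call:
carry_out(delta_pos=[[0.15, 1, 0], [0.15, 2.2, 0], [0.15, 3.5, 0], [0.15, 4.5, 0], [0.15, 5, 0], [0.15, 5.12, 0], [0.15, 5.12, 0]], rotation=[[0, 0, 0], [0, 0, 0], [0, 0, 0], [0, 0, 0], [0, 0, 0], [0, 0, 0], [0, 0, 0]])

```text
t: 19.43
ee_pos: [503.7, -267.7, 8.6]
orientation: [-1.209, 1.211, -1.208]
ft_force: [0.3, -0.0, -0.3]
width: 56.9
```

Call:
carry_out(delta_pos=[[0, 0, 0], [0, 0, 0], [0, 0, 0], [0, 0, 0], [0, 0, 0], [0, 0, 0], [0, 0, 0], [0, 0, 0], [0, 0, 0]], rotation=[[0, 0, 0], [0, 0, 0], [0, 0, 0], [0, 0, 0], [0, 0, 0], [0, 0, 0], [0, 0, 0], [0, 0, 0], [0, 0, 0]], hand=255)

```text
t: 20.18
ee_pos: [504.3, -268.0, 9.8]
orientation: [-1.209, 1.209, -1.21]
ft_force: [-0.4, -0.0, 4.3]
width: 21.1
```

```bash
python3 - <<'E'
from h import *
o=st()
im=ctrl.get_image("wrist"); crop(im,200,220,150,110,5,"w20c.png")
E
```

```text
t 20.18 p [ 504.3 -268.     9.8] F [-0.43 -0.    4.34] M [0.17 0.12 0.02] w 21.11
q [-0.509  0.663  1.846  0.     0.633  1.062]
[[-5.e-04  3.e-04  1.e+00]
 [-1.e+00 -2.e-04 -5.e-04]
 [ 2.e-04 -1.e+00  3.e-04]]
```

View pics/w20c.png

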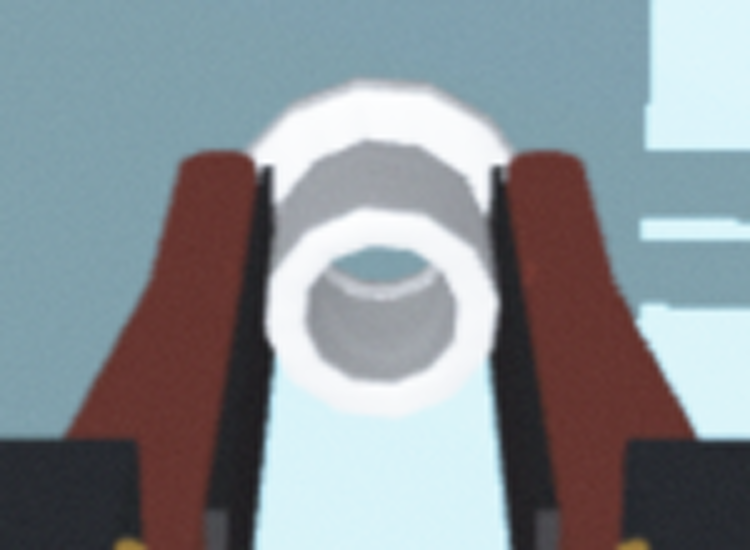

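```bash
python3 - <<'E'
from h import *
print(toolpt((276.4,282.4),-14.2))
E
```

```text
[  0.45138853 -14.2          0.23735546]
```

Call:
carry_out(delta_pos=[[0, -0.5, 0], [0, -1.5, 0], [0, -4, 0], [0, -7, 0], [0, -10, 0], [0, -12.5, 0], [-3, -12.5, 0.2], [-7, -12.5, 0.5], [-11, -12.5, 0.8], [-15, -12.5, 1.1], [-19, -12.5, 1.4], [-23, -12.5, 1.7]], rotation=[[0, 0, 0], [0, 0, 0], [0, 0, 0], [0, 0, 0], [0, 0, 0], [0, 0, 0], [0, 0, 0], [0, 0, 0], [0, 0, 0], [0, 0, 0], [0, 0, 0], [0, 0, 0]])

```text
t: 21.23
ee_pos: [521.0, -36.2, 135.3]
orientation: [-1.208, 1.209, -1.21]
ft_force: [1.4, 0.3, -1.2]
width: 21.1
```

Call:
carry_out(delta_pos=[[-4, 0, 0.3], [-8, 0, 0.6], [-12, 0, 0.9], [-16, 0, 1.2], [-19, 0, 1.4], [-21, 0, 1.44], [-21.45, 0, 1.44], [-21.45, 0.1, 1.44], [-21.45, 0.2, 1.44], [-21.45, 0.2, 1.44]], rotation=[[0, 0, 0], [0, 0, 0], [0, 0, 0], [0, 0, 0], [0, 0, 0], [0, 0, 0], [0, 0, 0], [0, 0, 0], [0, 0, 0], [0, 0, 0]])

```text
t: 22.07
ee_pos: [535.4, 175.3, 132.3]
orientation: [-1.209, 1.211, -1.21]
ft_force: [0.5, 0.1, -1.0]
width: 21.1
```

Call:
carry_out(delta_pos=[[0, 0, 0], [0, 0, 0], [0, 0, 0]], rotation=[[0, 0, 0], [0, 0, 0], [0, 0, 0]])

```text
t: 22.32
ee_pos: [535.8, 175.6, 132.5]
orientation: [-1.208, 1.211, -1.211]
ft_force: [0.1, 0.0, 0.3]
width: 21.1
```

```bash
python3 - <<'E'
from h import *
o=st()
im=ctrl.get_image("wrist"); crop(im,200,220,150,110,5,"w21c.png")
E
```

```text
t 22.32 p [535.8 175.6 132.5] F [0.08 0.05 0.3 ] M [ 0.02  0.03 -0.  ] w 21.08
q [ 0.296  0.456  1.828 -0.     0.858  1.868]
[[-1.8e-03 -1.0e-04  1.0e+00]
 [-1.0e+00 -1.0e-04 -1.8e-03]
 [ 1.0e-04 -1.0e+00 -1.0e-04]]
```

View pics/w21c.png

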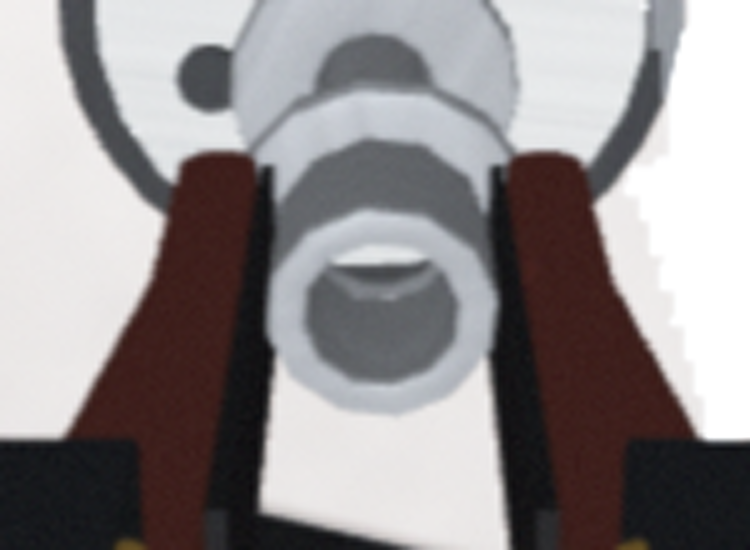

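Call:
carry_out(delta_pos=[[0, 0.2, 0], [0, 0.4, 0], [0, 0.6, 0], [0, 0.8, 0], [0, 0.9, 0], [0, 0.9, 0], [0, 0.9, 0]], rotation=[[0, 0, 0], [0, 0, 0], [0, 0, 0], [0, 0, 0], [0, 0, 0], [0, 0, 0], [0, 0, 0]])

```text
t: 22.95
ee_pos: [535.7, 176.6, 123.3]
orientation: [-1.209, 1.21, -1.209]
ft_force: [1.2, 0.4, 0.1]
width: 20.8
```

```bash
python3 - <<'E'
from h import *
o=st()
im=ctrl.get_image("wrist"); crop(im,200,220,150,110,5,"w22c.png")
E
```

```text
t 22.95 p [535.7 176.6 123.3] F [1.17 0.37 0.08] M [ 0.05 -0.03 -0.03] w 20.81
q [ 0.297  0.47   1.833 -0.     0.84   1.868]
[[-3.e-04 -2.e-04  1.e+00]
 [-1.e+00 -1.e-04 -3.e-04]
 [ 1.e-04 -1.e+00 -2.e-04]]
```

View pics/w22c.png

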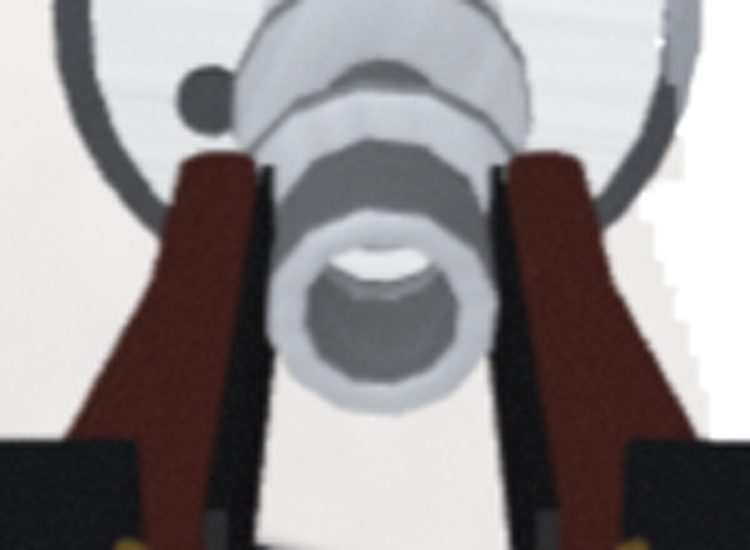

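Right on target (535.7, 176.6). Continue down in small steps.

Call:
carry_out(delta_pos=[[0, 0.15, 0], [0, 0.3, 0], [0, 0.4, 0], [0, 0.5, 0], [0, 0.55, 0], [0, 0.55, 0]], rotation=[[0, 0, 0], [0, 0, 0], [0, 0, 0], [0, 0, 0], [0, 0, 0], [0, 0, 0]])

```text
t: 23.5
ee_pos: [535.6, 176.5, 117.8]
orientation: [-1.209, 1.21, -1.209]
ft_force: [0.1, -0.6, -1.1]
width: 20.8
```

```bash
python3 - <<'E'
from h import *
o=st()
im=ctrl.get_image("wrist"); crop(im,200,220,150,110,5,"w23c.png")
E
```

```text
t 23.5 p [535.6 176.5 117.8] F [ 0.08 -0.65 -1.11] M [ 0.05  0.05 -0.02] w 20.82
q [0.297 0.478 1.835 0.    0.829 1.868]
[[-6.e-04 -3.e-04  1.e+00]
 [-1.e+00 -1.e-04 -6.e-04]
 [ 1.e-04 -1.e+00 -3.e-04]]
```

View pics/w23c.png

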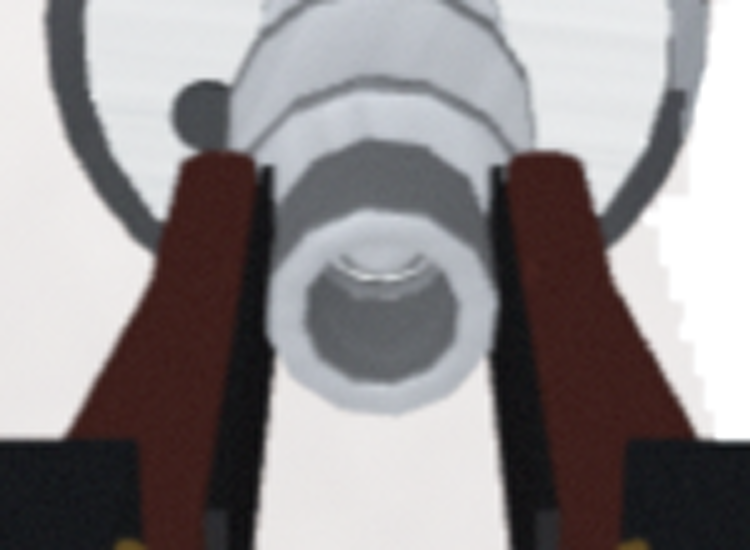

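Call:
carry_out(delta_pos=[[0, 0.2, 0], [0, 0.5, 0], [0, 0.8, 0], [0, 1.1, 0], [0, 1.4, 0], [0, 1.6, 0], [0, 1.8, 0], [0, 1.85, 0], [0, 1.85, 0], [0, 1.85, 0]], rotation=[[0, 0, 0], [0, 0, 0], [0, 0, 0], [0, 0, 0], [0, 0, 0], [0, 0, 0], [0, 0, 0], [0, 0, 0], [0, 0, 0], [0, 0, 0]])

```text
t: 24.38
ee_pos: [535.8, 176.5, 99.5]
orientation: [-1.209, 1.21, -1.21]
ft_force: [-0.6, -0.3, 0.0]
width: 20.9
```

Call:
carry_out(delta_pos=[[0, 0.05, 0], [0, 0.1, 0], [0, 0.13, 0], [0, 0.13, 0]], rotation=[[0, 0, 0], [0, 0, 0], [0, 0, 0], [0, 0, 0]])

```text
t: 24.72
ee_pos: [535.7, 176.5, 98.2]
orientation: [-1.209, 1.21, -1.21]
ft_force: [-1.1, 0.5, -1.0]
width: 20.9
```

```bash
python3 - <<'E'
from h import *
o=st()
im=ctrl.get_image("wrist"); crop(im,200,220,150,110,5,"w24c.png")
E
```

```text
t 24.72 p [535.7 176.5  98.2] F [-1.07  0.51 -1.  ] M [0.02 0.03 0.03] w 20.93
q [0.297 0.508 1.843 0.    0.79  1.868]
[[-5.e-04  0.e+00  1.e+00]
 [-1.e+00  1.e-04 -5.e-04]
 [-1.e-04 -1.e+00  0.e+00]]
```

View pics/w24c.png

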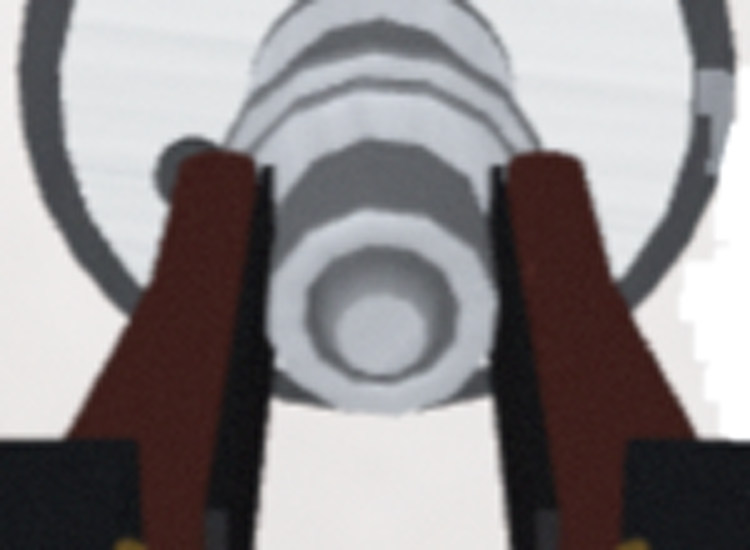

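Call:
carry_out(delta_pos=[[0, 0.05, 0], [0, 0.08, 0], [0, 0.08, 0], [0, 0.08, 0]], rotation=[[0, 0, 0], [0, 0, 0], [0, 0, 0], [0, 0, 0]])

```text
t: 25.1
ee_pos: [535.9, 176.6, 97.5]
orientation: [-1.209, 1.209, -1.21]
ft_force: [-0.6, -0.4, 1.4]
width: 21.3
```

Call:
carry_out(delta_pos=[[0, 0.05, 0], [0, 0.05, 0], [0, 0.05, 0]], rotation=[[0, 0, 0], [0, 0, 0], [0, 0, 0]])

```text
t: 25.35
ee_pos: [535.8, 176.6, 96.9]
orientation: [-1.209, 1.209, -1.21]
ft_force: [0.4, 0.1, 1.9]
width: 21.0
```

Call:
carry_out(delta_pos=[[0, 0, 0], [0, 0, 0], [0, 0, 0], [0, 0, 0], [0, 0, 0], [0, 0, 0]], rotation=[[0, 0, 0], [0, 0, 0], [0, 0, 0], [0, 0, 0], [0, 0, 0], [0, 0, 0]], hand=90)

```text
t: 25.85
ee_pos: [535.7, 176.5, 96.8]
orientation: [-1.209, 1.21, -1.21]
ft_force: [-1.2, -0.2, -0.0]
width: 55.6
```

```bash
python3 - <<'E'
from h import *
o=st()
im=ctrl.get_image("wrist"); crop(im,200,220,150,110,5,"w25c.png")
E
```

```text
t 25.85 p [535.7 176.5  96.8] F [-1.16 -0.16 -0.03] M [0.03 0.03 0.  ] w 55.63
q [ 0.297  0.511  1.844 -0.     0.787  1.868]
[[-5.e-04 -2.e-04  1.e+00]
 [-1.e+00 -1.e-04 -5.e-04]
 [ 1.e-04 -1.e+00 -2.e-04]]
```

View pics/w25c.png

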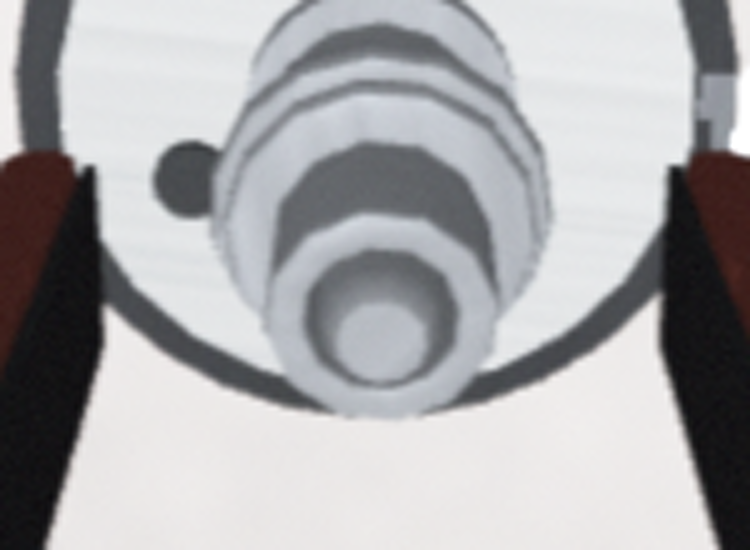

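Stack is flush and free. Retreat upward, check with the scene camera.

Call:
carry_out(delta_pos=[[0, -1, 0], [0, -3, 0], [0, -6, 0], [0, -9, 0], [0, -12, 0], [0, -12, 0], [0, -12, 0], [0, -12, 0]], rotation=[[0, 0, 0], [0, 0, 0], [0, 0, 0], [0, 0, 0], [0, 0, 0], [0, 0, 0], [0, 0, 0], [0, 0, 0]])

```text
t: 26.57
ee_pos: [535.3, 176.4, 216.9]
orientation: [-1.209, 1.21, -1.21]
ft_force: [-0.8, 0.8, -0.0]
width: 56.9
```

```bash
python3 - <<'E'
from h import *
o=st()
im=ctrl.get_image("scene"); crop(im,310,150,100,90,6,"s26.png")
im=ctrl.get_image("wrist"); crop(im,170,80,200,160,4,"w26.png")
E
```

```text
t 26.57 p [535.3 176.4 216.9] F [-0.85  0.8  -0.05] M [ 0.02 -0.01 -0.03] w 56.93
q [0.297 0.341 1.772 0.    1.029 1.869]
[[-5.e-04 -2.e-04  1.e+00]
 [-1.e+00 -0.e+00 -5.e-04]
 [ 0.e+00 -1.e+00 -2.e-04]]
```

View pics/s26.png

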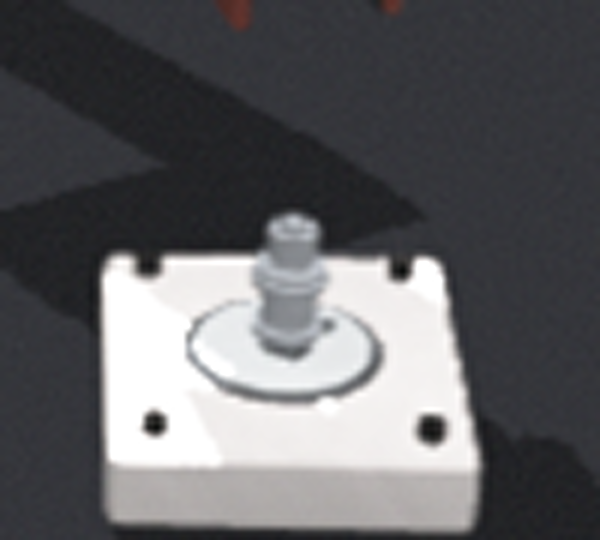

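View pics/w26.png

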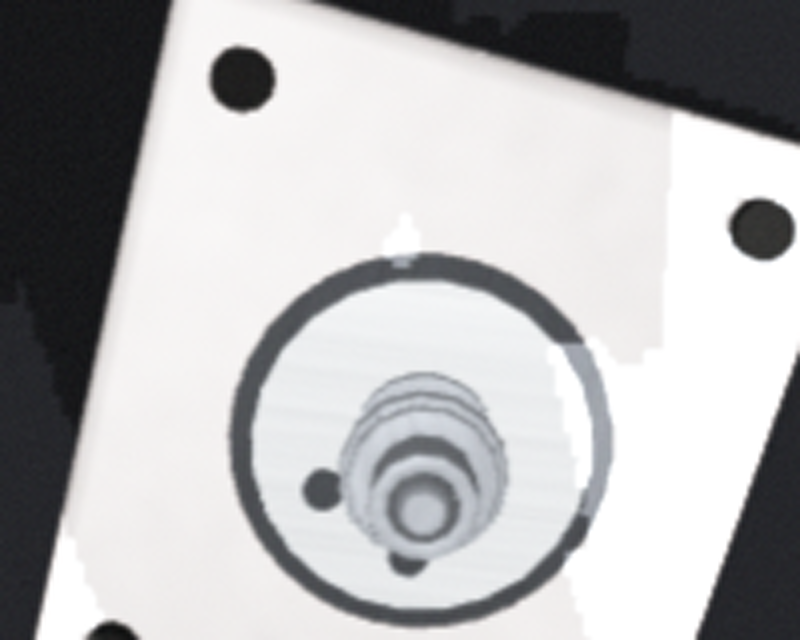

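The stack stands upright on the stud in the right order, with the gripper well clear. I'm handing it in.

```bash
python3 -c "
from workcell import ctrl
print(ctrl.close_job())"
```

```text
the job is handed in; nothing more can be done
None
```

I threaded the spacer, then the washer, then the bushing (flange down) onto the stud. Each was lowered until it touched home and then let go, and I handed the job in at about 27 s of the 72 s allowed.

- **Seating:** Each part made contact within about 1 mm of its expected height, with fingertip heights of about 66, 86 and 97 mm. The push-back readings were about 3.8, 2.7 and 1.9 N, each taken at the end of a move. The largest upward force I read at the stud was 3.8 N, against the 22 N limit.
- **Final pictures:** The last wrist and scene pictures show the stack upright and flush in the right order, with the gripper open and about 100 mm above the stud tip. In those pictures I judged flushness by eye; I didn't measure it.
- **Odd readings:** After quick moves the arm settled about 1 mm late, so the washer first came down about 1.5 mm to one side. I saw this in the picture and corrected it before lowering further. The finger opening also read about 0.4 to 1.5 mm below the true part widths.
- **Not checked:** I took no end picture of the bottle, screwdriver and tip box. My planned paths stayed clear of them, and no force reading suggested a collision. The hand-in reported no verdict.

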